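# Weigh out the fake cell and load the good one in the tester

## Robot

A 6-joint arm with a two-finger parallel gripper is mounted at the origin on the work surface. World frame = base frame: x ahead of the robot, y to its left, z up, the work surface at z = 0. Lengths are in m, angles in rad, forces in N, time in s.
With the tool pointing down it reaches from about 0.375 to 0.9 m from the base axis. Payload 3.1 kg.
Tool frame: the origin (TCP) lies midway between the tips of the shut fingers; the grasp point (between the pads) lies manip.hold_point_z behind it (manip.hold_point_z is the distance from the TCP to the grasp point, in m); z points along the fingers, y is the direction in which the jaws open and shut (so a half turn about z gives the same grasp; the last joint's range is limited). The gripper opens to 85 mm and grips with 20 to 120 N. Pads are 22 mm wide; open, the fingers measure 114 mm over their backs; the gripper's body (76 mm by 85 mm) begins 54 mm behind the grasp point. The pads swing forward as they close: fully open they stand 13 mm farther back than shut.
Start: joints at [0.953, 0.527, 1.433, -0, 1.181, -0.178], TCP at [0.266, 0.566, 0.231] pointing down, gripper open.
Joint ranges: [-3.08, 3.08], [-0.75, 2.2], [0.22, 2.44], [-1.43, 4.57], [0, 2.65], [-2.85, 2.85]. Speed limits (rad/s): [2.79, 2.79, 3.14, 3.14, 3.14, 3.14].

## Interface

Orientations are given as a unit quaternion [x, y, z, w].
In Python, from station import manip, snapshot, workorder, models gives the robot as it stands.
- The arm moves only by the tool jog_arm, never from a script. Its argument "commands" is a list of rows, each a list of 5 numbers: the opening in per cent of the stroke, from 0 (shut) to 100 (fully open), then the shift along the world's x, y, z in cm, then the turn about the world's z in rad. A call has 1 to 8 rows; each row shifts and turns the pose as measured when the row begins; what a row does not reach is not made up. A row lasts 1/12 s, in which the tool goes at most 41.7 mm and 7.16 degrees, less where a joint would pass 70% of its speed; a pose out of reach is approached as far as the arm can. A call with a gripper value outside its range is refused whole. The fingers move at their own pace and stop on an object; "squeeze" is the grip in N (left out, the last holds). Time passes only in rows, so rows that do not move let the fingers close. It gives the time, the measured TCP pose, the force and the opening at its end, in the units of the state.
- manip.sense(): the state, without advancing time (a new reading comes with each control period).
- snapshot(name): name is "scene" or "top" or "wrist"; returns a dict with "image" (480x640x3 uint8, red, green, blue), "intrinsics" (3x3 intrinsics, pixels), "extrinsics" (4x4, takes a point from camera to world coordinates); the wrist camera has in their place "hand_eye" (4x4, takes a point from camera to tool coordinates, whose origin is the TCP and whose axes are the flange's). Camera axes: x right, y down, z forward; pixel columns grow to the right and rows downward; lengths in m; the calibration is good to about 2 mm. A picture is of the moment at which its call begins: read the wrist's pose just before it. There is no depth.
- workorder.sign_off(): hands the job in, once; it reports no verdict.
Trained networks look in a picture, given as the dict that the camera call returned (one of the last four; its "shot" number tells which), for a name from the list of things; names that differ only in an ending like _2 or _b are one class to them, and where a whole thing is asked for, a point or a joint stands for the part that bears it (a point fixed in the world has none). Each returns a list of dicts, best first, with "score" (0 to 1); they miss things now and then, are a little off and sometimes report something else, mostly with a low value. They report only what shows in the picture. A call takes as long as a camera call. They do not tell look-alikes from the thing itself.
- models.find_in(picture, name): "centre" ([x, y, z] in m, in world coordinates, good to about 4 mm: the middle of the surface that is visible of it).
- models.pinpoint(picture, name): "centre" ([x, y, z] in m, in world coordinates, good to about 4 mm: a listed point, or the origin of a listed thing).
The state is a dict: "t": time; "q": joint angles; "qd": joint speeds; "tau": joint torques, N m; "tcp_pos": TCP position; "tool_rot": TCP orientation; "force": force on the tool from outside, world axes, zero at the start; "ft_torque": the same for the moment, N m; "finger_gap": opening from 0.0 (shut) to 1.0 (fully open).
Only numpy, scipy, OpenCV 4.12 (cv2) and the standard library are available. Lean on these libraries where they do the work, as an engineer would, in place of code of your own. Each camera call takes 0.05 s, during which the arm holds its last target. There are 200 camera calls.

## Task

Two lithium cells in the grooved rest look alike, but one is a light fake: lay them gently on the opposite pans of the balance and see which pan goes down. Put the cell that went down into the capacity tester's bed with its button towards the contact pin, pushing the sprung slide back with it and then easing it up to the pin by feel before you let go, so that it is neither jammed nor flung against the pin and ends lying in the bed, pinched between slide and pin. Leave the light cell lying on its pan and do not disturb the other things on the desk.

Things in the scene. Friction and masses are not known exactly. Their poses are not given: they have to be found in the camera images.
- cell_1: closed cylindrical lithium cell in plain grey wrap, 21 mm diameter, 70 mm long; looks exactly like the other cell, but one of the two weighs 64 to 78 g, the other 40 g. Origin in its middle; its x axis runs along the cell to the small steel button (10 mm wide, 2 mm high) of its plus end, at +35 mm; the flat steel end is at -35 mm
- cell_2: closed cylindrical lithium cell in plain grey wrap, 21 mm diameter, 70 mm long; looks exactly like the other cell, but one of the two weighs 64 to 78 g, the other 40 g. Origin in its middle; its x axis runs along the cell to the small steel button (10 mm wide, 2 mm high) of its plus end, at +35 mm; the flat steel end is at -35 mm
- cell_1_button (a point): centre of the button's face on the plus end of cell 1
- cell_2_button (a point): centre of the button's face on the plus end of cell 2
- rest: fixed grey plastic rest on the desk, 96 x 124 mm, 14 mm high, origin under its middle; at the start the two cells lie in its two grooves along its x axis, 62 mm apart (at y = -31 and +31 mm), cell axes 22.6 mm above the desk
- balance: fixed top-pan balance, dark base 86 x 270 x 12 mm with two cheeks up to 74 mm that carry the beam's pivot 60 mm above the desk; origin under its middle, its y axis along the beam, pans 100 mm to either side (left pan at +y)
- beam (a joint): angle of the balance beam, rad: 0 level, positive when the left pan (+y) is down, stops at +0.12 and -0.12. It moves at a touch and slowly (damped, about 1 s from stop to stop); a difference of 10 g takes it to its stop
- pan_left: left pan (+y side) of the balance, a steel tray 88 x 58 mm with a 4 mm rim that stays level. Origin on the beam-end pivot; the pan's floor is 30 mm above it; in mid-floor two rails 5 mm high, 9 mm apart inside, run along the pan's x axis and form the bed in which a cell lies
- pan_right: right pan (-y side) of the balance, a steel tray 88 x 58 mm with a 4 mm rim that stays level. Origin on the beam-end pivot; the pan's floor is 30 mm above it; in mid-floor two rails 5 mm high, 9 mm apart inside, run along the pan's x axis and form the bed in which a cell lies
- pan_left_seat (a point): the point where the middle of a cell lying in the left pan's bed has to be: 9.5 mm above the rail tops, 14.5 mm above the pan's floor, 44.5 mm above the pan's origin; x along the bed. It moves with the pan, 12 mm up or down from level
- pan_right_seat (a point): the point where the middle of a cell lying in the right pan's bed has to be: 9.5 mm above the rail tops, 14.5 mm above the pan's floor, 44.5 mm above the pan's origin; x along the bed. It moves with the pan, 12 mm up or down from level
- tester: fixed cell tester: dark base 264 x 64 x 20 mm with a bed for one cell (two rails 6 mm high along x, from x = -20 to +20 mm, 12 mm apart inside), a sprung slide at the bed's -x end, a contact pin at its +x end, and a sloping display housing up to 41 mm high at x below -104 mm. Origin on the desk under the bed's middle, x along the bed to the pin
- bed (a point): the middle of the tester's bed at the height of a seated cell's axis (34.6 mm above the desk); x along the bed towards the pin
- slide: sprung slide of the tester: brass contact plate 26 mm wide, 5 mm thick, top 55 mm above the desk. Origin in its cell-side face, at desk height. At rest this face is at x = -24 mm of the tester; it can be pushed back 26 mm, to x = -50, against a spring of 2 N rising by 0.15 N per mm, and springs forward when let go. A seated cell holds it 4 to 18 mm back
- end_block: fixed block 20 x 30 mm, top 38.6 mm above the desk; origin at desk height in its bed-side face, x = +50 mm of the tester. It carries the brass contact pin (8 mm diameter, on the bed's axis, towards the slide), a set screw left at any setting: tip between x = +28 and +42 of the tester, not measured, to be found by touch. It does not give way; over 12 N bends it
- tag: yellow sensor-tag housing 46 x 30 x 18 mm, leave alone; origin under its middle
- module: small circuit module 40 x 22 x 12 mm, leave alone; origin under its middle
- driver: black screwdriver 150 mm long lying on the desk, leave alone
Mind the look-alikes: they are no part of the job. Leave any brown look-alike of the cell_1 alone.

How it is judged:
By the outcome, as a careful person would: the job done as asked, in the order asked, and still so for the second after the job is handed in, with the robot touching nothing.
It also fails if it takes over 69 s, if anything falls off the work surface, if the arm or the gripper's body presses on something with over 40 N, if the wrist force passes 120 N, or if a joint passes its speed limit or range.

## Working session

There is one attempt and no reset: what is moved stays moved. The work goes in short steps, Python scripts to look and compute and a tool call to move; the robot and the scene stay as the last step left them, time stands still between calls to the robot, and variables do not carry over. Pictures are saved under pics/ and viewed, about 8 in all and at most 12, crops included, and the job is handed in when it is done.

Besides the shell and the picture viewer there is one more tool, called after "Call:" by a JSON object that holds its "method" and its "body". jog_arm: Moves the arm, as the interface text tells. Its arguments: {"type":"object","properties":{"commands":{"type":"array","items":{"type":"array","items":{"type":"number"}}},"squeeze":{"type":"number"}},"required":["commands"]}

```bash
ls; mkdir -p pics; cat > h.py <<'E'
import numpy as np, cv2
from station import manip, snapshot, workorder, models
def save(p,n,box=None,s=1):
    im=p["image"]
    if box: im=im[box[1]:box[3],box[0]:box[2]]
    im=cv2.resize(im,None,fx=s,fy=s,interpolation=cv2.INTER_CUBIC)
    cv2.imwrite("pics/"+n+".png",im[:,:,::-1])
def ray(p,u,v,z):
    E=np.array(p["extrinsics"]);K=np.array(p["intrinsics"])
    d=E[:3,:3]@np.linalg.solve(K,[u,v,1]);o=E[:3,3]
    return o+d*(z-o[2])/d[2]
def proj(p,X):
    E=np.array(p["extrinsics"]);K=np.array(p["intrinsics"])
    c=E[:3,:3].T@(np.array(X)-E[:3,3]);c=K@c;return c[:2]/c[2]
E
python3 - <<'E'
from h import *
print(manip.hold_point_z); s=manip.sense(); print(s["t"],s["tcp_pos"],s["tool_rot"],s["finger_gap"],s["force"])
for n in ["scene","top"]:
    p=snapshot(n); save(p,n+"0"); print(n,p["intrinsics"],p["extrinsics"])
    for k in ["cell_1","cell_1_button","rest","balance","pan_left","pan_left_seat","pan_right_seat","tester","bed","slide","end_block"]:
        print(k,[(round(d["score"],2),np.round(d["centre"],3).tolist(),proj(p,d["centre"]).round().tolist()) for d in models.pinpoint(p,k)][:5])
E
```

```text
pics
0.0187
0.0 [0.26565016 0.56493881 0.23033487] [ 2.18111336e-01  9.75923289e-01 -1.00984584e-03 -3.98388219e-04] 0.9960004640085766 [ 0.20805559  0.65791921 -0.72823459]
scene [[483.96721441   0.         324.84703654]
 [  0.         483.96721441 238.22072942]
 [  0.           0.           1.        ]] [[ 0.87787334  0.4115936  -0.24480421  0.78413828]
 [ 0.47879951 -0.74426384  0.46564189 -0.50143728]
 [ 0.0094563  -0.52598674 -0.8504402   0.91886348]
 [ 0.          0.          0.          1.        ]]
cell_1 [(0.91, [0.501, -0.244, 0.022], [257.0, 321.0]), (0.78, [0.488, -0.306, 0.019], [234.0, 346.0]), (0.66, [0.489, -0.435, 0.008], [195.0, 408.0]), (0.65, [0.607, -0.275, 0.01], [295.0, 362.0])]
cell_1_button [(0.89, [0.462, -0.458, 0.009], [175.0, 412.0]), (0.6, [0.647, -0.29, 0.009], [310.0, 380.0]), (0.58, [0.522, -0.309, 0.02], [248.0, 355.0])]
rest [(0.63, [0.495, -0.279, 0.004], [245.0, 338.0])]
balance [(0.89, [0.555, 0.009, -0.002], [340.0, 243.0]), (0.47, [0.561, 0.298, 0.001], [396.0, 156.0])]
pan_left [(0.68, [0.571, 0.108, 0.062], [369.0, 197.0])]
pan_left_seat [(0.
[... 1369 characters left out ...]
t []
balance [(0.87, [0.557, 0.004, -0.002], [298.0, 256.0])]
pan_left [(0.56, [0.575, 0.101, 0.061], [248.0, 245.0])]
pan_left_seat [(0.89, [0.576, 0.105, 0.105], [242.0, 243.0])]
pan_right_seat [(0.91, [0.539, -0.092, 0.105], [347.0, 263.0]), (0.44, [0.557, 0.006, -0.005], [298.0, 256.0])]
tester [(0.74, [0.505, 0.296, -0.002], [160.0, 279.0])]
bed [(0.93, [0.512, 0.296, 0.037], [154.0, 276.0]), (0.5, [0.537, -0.093, 0.101], [347.0, 264.0])]
slide [(0.64, [0.486, 0.284, -0.001], [165.0, 288.0]), (0.32, [0.425, 0.058, 0.0], [272.0, 318.0])]
end_block [(0.71, [0.486, 0.286, -0.002], [165.0, 288.0]), (0.62, [0.56, 0.301, -0.005], [159.0, 253.0]), (0.33, [0.485, -0.305, 0.02], [447.0, 291.0])]
```

```bash
python3 - <<'E'
from h import *
im=cv2.imread("pics/top0.png"); cv2.imwrite("pics/top0c.png",cv2.resize(im[180:340,100:560],(800,278),interpolation=cv2.INTER_CUBIC))
a=cv2.resize(im[255:325,390:460],(400,400),interpolation=cv2.INTER_CUBIC);b=cv2.resize(im[205:325,110:190],(267,400),interpolation=cv2.INTER_CUBIC)
cv2.imwrite("pics/mix.png",np.hstack([a,b]))
E
```

```text
(no output)
```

View pics/scene0.png

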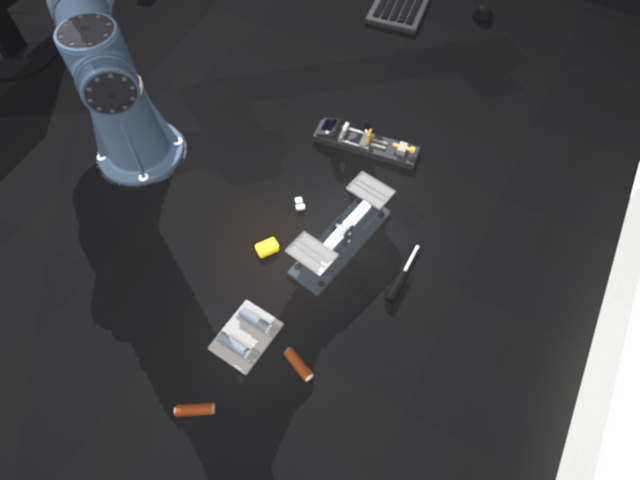

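View pics/top0c.png

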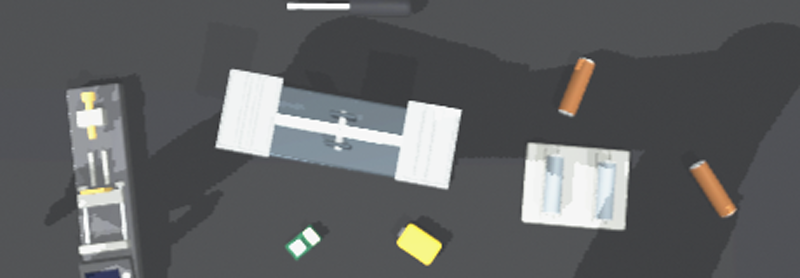

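View pics/mix.png

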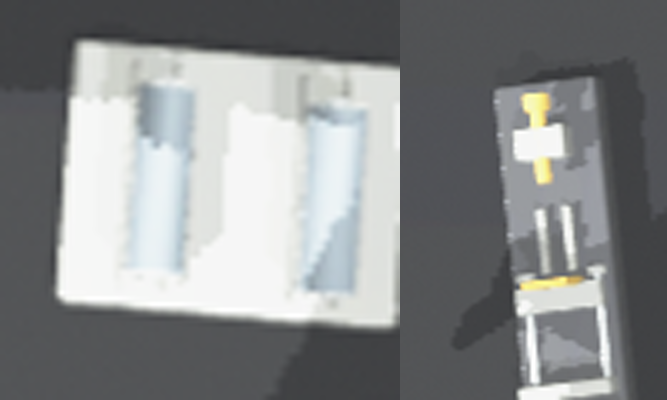

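3 pictures viewed so far. 
- **Grey cells:** they lie in the rest at scene px (256,320) and (235,345). 
- **Look-alikes:** the two brown ones are at (195,410) and (298,363), and I'll leave them alone. 
- **Choice:** the two grey cells in the rest. I'll pass the wrist camera over the tester and then the rest.

Call:
{"method": "jog_arm", "body": {"commands": [[100,2.5,-3.2,0,0.11],[100,2.5,-3.2,0,0.11],[100,2.5,-3.2,0,0.11],[100,2.5,-3.2,0,0.11],[100,2.5,-3.2,0,0],[100,2.5,-3.2,0,0],[100,2.5,-3.2,0,0],[100,2.5,-3.2,0,0]], "squeeze": 30}}

```text
t: 1.87
tcp_pos: [0.464, 0.3105, 0.2323]
tool_rot: [-0.016, 1.0, 0.003, 0.0]
force: [0.8, 0.5, -0.4]
finger_gap: 1.003
```

Call:
{"method": "jog_arm", "body": {"commands": [[100,0,0,0,0],[100,0,0,0,0]]}}

```text
t: 2.03
tcp_pos: [0.4703, 0.3037, 0.2326]
tool_rot: [-0.01, 1.0, 0.003, 0.002]
force: [-0.5, 0.2, -0.1]
finger_gap: 1.003
```

```bash
cat >> h.py <<'E'
from scipy.spatial.transform import Rotation as R
def wrist():
    s=manip.sense(); p=snapshot("wrist"); T=np.eye(4)
    T[:3,:3]=R.from_quat(s["tool_rot"]).as_matrix(); T[:3,3]=s["tcp_pos"]
    q=dict(p); q["extrinsics"]=T@np.array(p["hand_eye"]); return p,q
def look(p,q,ks):
    for k in ks:
        print(k,[(round(d["score"],2),np.round(d["centre"],4).tolist(),proj(q,d["centre"]).round().tolist()) for d in models.pinpoint(p,k)][:4])
E
python3 - <<'E'
from h import *
p,q=wrist(); save(q,"w1"); print(p["hand_eye"])
look(p,q,["tester","bed","slide","end_block"])
E
```

```text
[[-7.88211014e-05 -9.46472366e-01 -3.22784842e-01  8.37879457e-02]
 [ 9.99999948e-01 -1.75156456e-04  2.69404373e-04 -1.74797950e-04]
 [-3.11521644e-04 -3.22784804e-01  9.46472331e-01 -1.41466724e-01]
 [ 0.00000000e+00  0.00000000e+00  0.00000000e+00  1.00000000e+00]]
tester [(0.62, [0.5077, 0.2977, 0.0012], [317.0, 237.0])]
bed [(0.64, [0.5113, 0.2958, 0.033], [314.0, 251.0])]
slide [(0.76, [0.4885, 0.2922, -0.0016], [312.0, 218.0])]
end_block [(0.85, [0.5558, 0.2974, -0.0], [316.0, 280.0])]
```

View pics/w1.png

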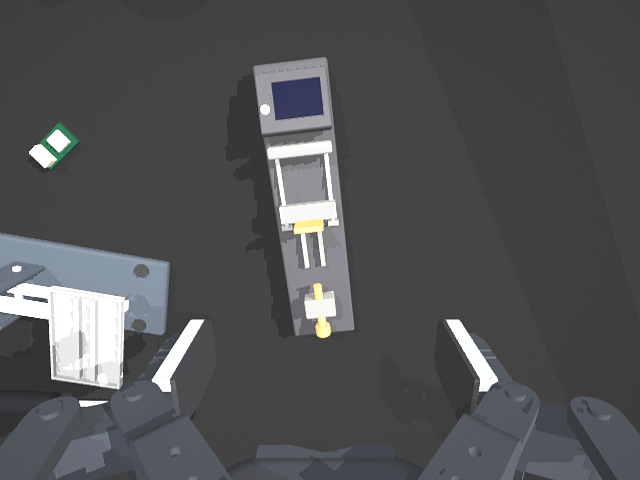

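```bash
python3 - <<'E'
from h import *
s=manip.sense();print(s["t"])
p,q=wrist()
f=lambda u,v,z:print((u,v),ray(q,u,v,z).round(4))
for a in [(296,334,.02),(353,329,.02),(268,139,.02),(333,130,.02),(307,268,.026),(324,265,.026),(318,284,.0376),(319,319,.0386),(308,231,.055),(295,221,.055),(326,219,.055),(322,328,.0346)]: f(*a)
save(q,"w1z",(250,190,380,350),4)
E
```

```text
2.2833
(296, 334) [0.6071 0.2811 0.02  ]
(353, 329) [0.5997 0.3407 0.02  ]
(268, 139) [0.4094 0.256  0.02  ]
(333, 130) [0.4003 0.3131 0.02  ]
(307, 268) [0.5293 0.292  0.026 ]
(324, 265) [0.5257 0.3084 0.026 ]
(318, 284) [0.5406 0.3031 0.0376]
(319, 319) [0.5779 0.3048 0.0386]
(308, 231) [0.4827 0.2934 0.055 ]
(295, 221) [0.474  0.2822 0.055 ]
(326, 219) [0.4716 0.3086 0.055 ]
(322, 328) [0.5903 0.3081 0.0346]
```

View pics/w1z.png

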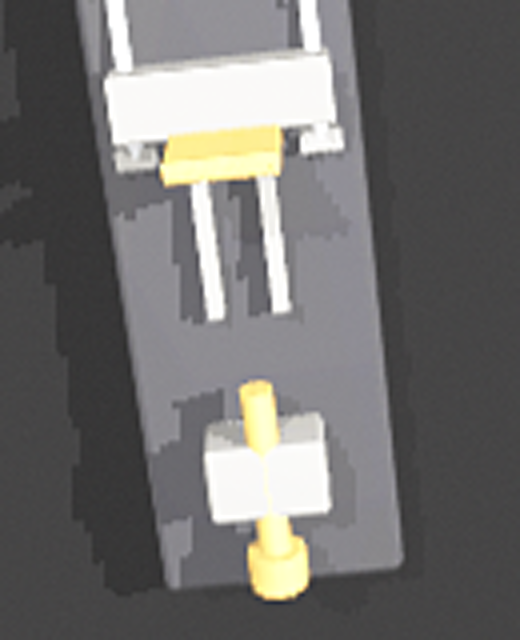

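Call:
{"method": "jog_arm", "body": {"commands": [[100,0,-4,0,-0.05],[100,0,-4,0,-0.05],[100,0,-4,0,0],[100,0,-4,0,0],[100,0,-4,0,0],[100,0,-4,0,0],[100,0,-4,0,0],[100,0,-4,0,0]]}}

```text
t: 3.0
tcp_pos: [0.4633, -0.0064, 0.2336]
tool_rot: [0.021, 1.0, 0.005, 0.005]
force: [0.6, 0.4, 0.6]
finger_gap: 0.997
```

Call:
{"method": "jog_arm", "body": {"commands": [[100,0,-4,0,0],[100,0,-4,0,0],[100,0,-4,0,0],[100,0,-4,0,0],[100,0,-4,0,0],[100,0,-4,0,0],[100,0,0,0,0],[100,0,0,0,0]]}}

```text
t: 3.67
tcp_pos: [0.4647, -0.2579, 0.2352]
tool_rot: [0.016, 1.0, 0.002, 0.008]
force: [0.2, 1.1, -0.4]
finger_gap: 1.0
```

```bash
python3 - <<'E'
from h import *
p,q=wrist(); save(q,"w2",(170,120,490,360),2.5)
np.save("w2e.npy",q["extrinsics"]);
look(p,q,["cell_1","cell_1_button","rest"])
for a in [(320,240)]: print(ray(q,*a,.0226))
E
```

```text
cell_1 [(0.87, [0.6121, -0.2748, 0.0101], [313.0, 332.0]), (0.75, [0.489, -0.3064, 0.0229], [274.0, 229.0]), (0.62, [0.4973, -0.2477, 0.0191], [335.0, 234.0]), (0.58, [0.4917, -0.4382, 0.0107], [142.0, 233.0])]
cell_1_button [(0.91, [0.4591, -0.4608, 0.0112], [112.0, 201.0]), (0.72, [0.6464, -0.291, 0.0095], [299.0, 359.0]), (0.65, [0.5246, -0.3067, 0.0202], [276.0, 263.0])]
rest [(0.94, [0.4974, -0.271, 0.0014], [312.0, 230.0])]
[ 0.50142571 -0.26250355  0.0226    ]
```

View pics/w2.png

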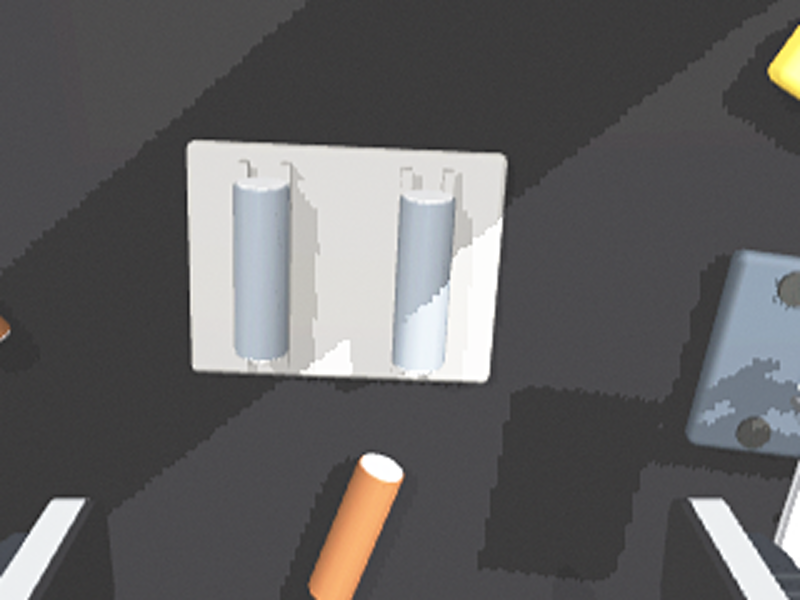

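```bash
python3 - <<'E'
from h import *
p,q=wrist(); s=manip.sense(); print(R.from_quat(s["tool_rot"]).as_matrix().round(4).tolist(),s["tcp_pos"])
for n,a,b in [("L",(274.8,192),(274.4,263.5)),("R",(341.2,197),(337.2,268.5))]:
    A=ray(q,*a,.0331);B=ray(q,*b,.0281);print(n,A.round(4),B.round(4),((A+B)/2).round(4),np.arctan2(B[1]-A[1],B[0]-A[0]).round(3))
c=lambda x,y:ray(q,170+x/2.5,120+y/2.5,.014).round(4)
C=[c(188,142),c(505,155),c(490,382),c(193,371)];print(C,np.mean(C,axis=0))
for n in ["top","scene"]:
    p=snapshot(n)
    for d in models.pinpoint(p,"rest")+models.pinpoint(p,"cell_1"): print(n,d["score"],np.round(d["centre"],4))
E
```

```text
[[-0.9995, 0.0286, 0.0166], [0.0287, 0.9996, 0.0047], [-0.0165, 0.0052, -0.9999]] [ 0.46457097 -0.25529992  0.23544156]
L [ 0.4509 -0.2986  0.0331] [ 0.5222 -0.3047  0.0281] [ 0.4866 -0.3017  0.0306] -0.086
R [ 0.4573 -0.2392  0.0331] [ 0.5294 -0.2439  0.0281] [ 0.4933 -0.2416  0.0306] -0.065
[array([ 0.4398, -0.3277,  0.014 ]), array([ 0.4482, -0.2093,  0.014 ]), array([ 0.5412, -0.2142,  0.014 ]), array([ 0.5325, -0.3348,  0.014 ])] [ 0.490425 -0.2715    0.014   ]
top 0.82 [ 0.4963 -0.2729 -0.0038]
top 0.16 [ 0.5066  0.2957 -0.0008]
top 0.84 [ 0.4868 -0.3062  0.0214]
top 0.63 [ 0.4921 -0.4396  0.0105]
top 0.56 [ 0.4923 -0.2447  0.0194]
top 0.29 [0.5089 0.2962 0.036 ]
scene 0.77 [ 4.953e-01 -2.782e-01  3.000e-04]
scene 0.94 [ 0.4893 -0.3037  0.0203]
scene 0.94 [ 0.6119 -0.2743  0.0139]
scene 0.76 [ 0.4974 -0.243   0.0256]
scene 0.72 [ 0.4925 -0.4379  0.0076]
scene 0.35 [0.5105 0.2986 0.0339]
```

Call:
{"method": "jog_arm", "body": {"commands": [[50,1.0,0.4,-4,-0.04],[50,1.0,0.4,-4,0],[50,1.0,0.4,-4,0],[50,0,0,-3,0],[50,0,0,0,0],[50,0,0,0,0]]}}

```text
t: 4.72
tcp_pos: [0.4995, -0.2464, 0.0849]
tool_rot: [0.036, 0.999, -0.003, 0.014]
force: [-0.3, -0.3, 0.6]
finger_gap: 0.499
```

Call:
{"method": "jog_arm", "body": {"commands": [[50,-0.5,0.3,-0.5,0],[50,0,0,0,0],[50,0,0,0,0]]}}

```text
t: 4.97
tcp_pos: [0.4954, -0.2444, 0.0831]
tool_rot: [0.036, 0.999, -0.004, 0.016]
force: [-0.3, -0.8, 0.5]
finger_gap: 0.506
```

```bash
python3 - <<'E'
from h import *
p,q=wrist(); save(q,"w3"); s=manip.sense()
print(s["tcp_pos"],R.from_quat(s["tool_rot"]).as_matrix().round(4).tolist(),s["q"])
look(p,q,["cell_1","cell_1_button"])
print(proj(q,[0.494,-0.243,.0331]))
E
```

```text
[ 0.49527756 -0.24430065  0.08335321] [[-0.9969, 0.0715, 0.0325], [0.0712, 0.9974, -0.0101], [-0.0331, -0.0078, -0.9994]] [-0.6672847   0.63941371  1.76196752  0.01867717  0.70854518 -2.18065887]
cell_1 [(0.96, [0.4907, -0.3045, 0.0238], [218.0, 265.0]), (0.94, [0.6087, -0.2696, 0.0091], [301.0, 408.0]), (0.72, [0.4903, -0.4398, 0.0114], [1.0, 271.0]), (0.67, [0.4974, -0.2491, 0.0181], [318.0, 266.0])]
cell_1_button [(0.59, [0.6467, -0.2915, 0.0104], [276.0, 451.0]), (0.57, [0.5224, -0.3068, 0.0181], [226.0, 310.0])]
[327.92851042 270.98260658]
```

View pics/w3.png

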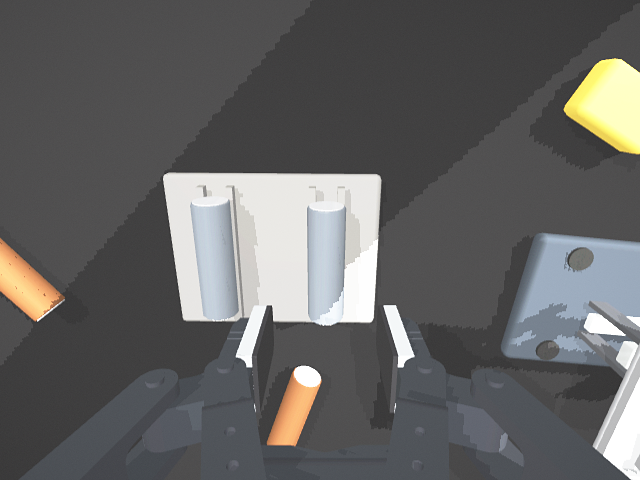

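```bash
python3 - <<'E'
from h import *
p,q=wrist()
A=ray(q,326,205,.0331);A2=ray(q,326,213,.0226);B=ray(q,324.5,322,.028)
print(A,A2,B,(A+B)/2)
for u in [(308,250),(345.5,250),(307.5,300),(343,300)]: print(ray(q,*u,.025))
E
```

```text
[ 0.45762498 -0.24142674  0.0331    ] [ 0.46481687 -0.24197291  0.0226    ] [ 0.52855623 -0.24730556  0.028     ] [ 0.4930906  -0.24436615  0.03055   ]
[ 0.48438321 -0.25320406  0.025     ]
[ 0.48578832 -0.23276036  0.025     ]
[ 0.51517597 -0.25616802  0.025     ]
[ 0.51655141 -0.23581126  0.025     ]
```

Call:
{"method": "jog_arm", "body": {"commands": [[50,-0.1,0.05,-2.5,0],[50,-0.1,0,-2.5,0],[50,0,0,-1,0],[50,0,0,0,0],[50,0,0,0,0]]}}

```text
t: 5.58
tcp_pos: [0.4968, -0.2468, 0.0258]
tool_rot: [0.036, 0.999, -0.008, 0.021]
force: [-0.2, 0.1, -0.5]
finger_gap: 0.501
```

Call:
{"method": "jog_arm", "body": {"commands": [[50,-0.3,0.25,-0.5,0],[50,-0.1,0.05,-0.4,0],[50,0,0,0,0],[50,0,0,0,0]]}}

```text
t: 5.92
tcp_pos: [0.4939, -0.2445, 0.0189]
tool_rot: [0.036, 0.999, -0.009, 0.023]
force: [0.2, -0.5, -0.2]
finger_gap: 0.499
```

Call:
{"method": "jog_arm", "body": {"commands": [[50,0,0.05,-0.25,0],[50,0,0,0,0],[10,0,0,0,0],[10,0,0,0,0],[10,0,0,0,0],[10,0,0,0,0],[10,0,0,0,0],[10,0,0,0,0]], "squeeze": 35}}

```text
t: 6.58
tcp_pos: [0.4946, -0.2443, 0.0176]
tool_rot: [0.036, 0.999, -0.01, 0.024]
force: [0.5, -0.6, 0.1]
finger_gap: 0.232
```

Call:
{"method": "jog_arm", "body": {"commands": [[10,0,0,2,0],[10,0,0,3,0],[10,0,0,4,0],[10,0,0,4,0],[10,0,1,0,-0.06],[10,1,3,0,-0.06],[10,1,3,0,0],[10,1,3,0,0]]}}

```text
t: 7.25
tcp_pos: [0.5242, -0.148, 0.1531]
tool_rot: [0.104, 0.994, -0.012, 0.025]
force: [0.4, 0.7, -1.9]
finger_gap: 0.228
```

Call:
{"method": "jog_arm", "body": {"commands": [[10,1,3,0,0],[10,0.5,1.5,0,0],[10,0,0,0,0],[10,0,0,0,0]]}}

```text
t: 7.58
tcp_pos: [0.54, -0.0952, 0.1535]
tool_rot: [0.101, 0.995, -0.011, 0.025]
force: [0.7, 1.1, -2.0]
finger_gap: 0.226
```

```bash
python3 - <<'E'
from h import *
p,q=wrist(); save(q,"w4"); s=manip.sense(); print(s["t"],s["tcp_pos"],s["force"],R.from_quat(s["tool_rot"]).as_matrix().round(4).tolist(),s["finger_gap"])
look(p,q,["pan_right_seat","pan_right","cell_1","cell_1_button","balance"])
E
```

```text
7.6333 [ 0.53978745 -0.09547438  0.15345397] [ 0.55376001  0.69004139 -0.48098478] [[-0.9782, 0.2022, 0.0475], [0.2011, 0.9792, -0.0269], [-0.052, -0.0168, -0.9985]] 0.22733739867485184
pan_right_seat []
pan_right [(0.94, [0.5396, -0.0946, 0.0536], [328.0, 238.0]), (0.27, [0.4969, -0.2751, 0.0001], [93.0, 205.0])]
cell_1 [(0.87, [0.613, -0.2711, 0.01], [146.0, 334.0]), (0.77, [0.5388, -0.0981, 0.1584], [317.0, 330.0]), (0.36, [0.4979, -0.2726, 0.0019], [95.0, 207.0]), (0.26, [0.4239, -0.0884, 0.0002], [304.0, 50.0])]
cell_1_button [(0.77, [0.523, -0.3063, 0.0172], [57.0, 251.0]), (0.75, [0.6479, -0.2901, 0.0094], [141.0, 369.0])]
balance [(0.65, [0.5518, 0.0105, 0.0008], [466.0, 203.0])]
```

View pics/w4.png

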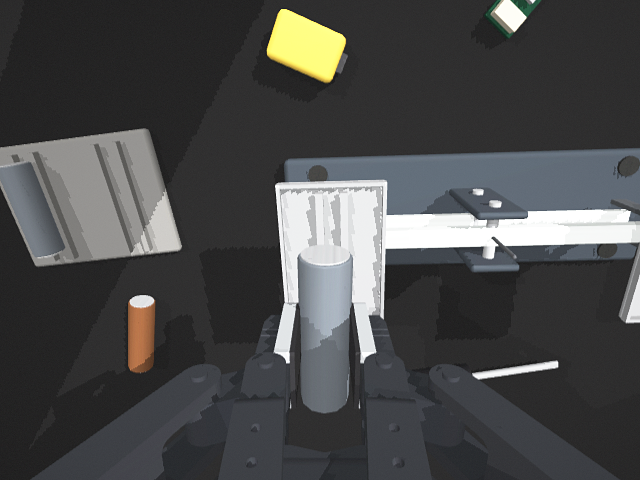

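```bash
python3 - <<'E'
from h import *
p,q=wrist()
A=ray(q,277,184,.094);B=ray(q,386,182,.094);print(A,B,B-A,np.linalg.norm((B-A)[:2]))
ax=np.array([np.cos(-.186),np.sin(-.186),0]);print("seat",(A+B)/2+.044*ax)
C=ray(q,334,215,.095);print("rail mid",C, "at x=.539:",C+ax*(.539-C[0])/ax[0])
print("cell end",ray(q,325,256,.1535+.005)); print(ray(q,326,250,.169))
E
```

```text
[ 0.49010959 -0.11311033  0.094     ] [ 0.50038794 -0.05802826  0.094     ] [0.01027835 0.05508207 0.        ] 0.05603283893034826
seat [ 0.53848985 -0.09370618  0.094     ]
rail mid [ 0.5120852  -0.08754397  0.095     ] at x=.539: [ 0.539      -0.09260866  0.095     ]
cell end [ 0.507241   -0.09038082  0.1585    ]
[ 0.50066264 -0.0884899   0.169     ]
```

Call:
{"method": "jog_arm", "body": {"commands": [[10,-0.1,0.3,-2,0.015],[10,0,0.1,-1.5,0],[10,0,0,-0.8,0],[10,0,0,0,0],[10,0,0,0,0]]}}

```text
t: 8.35
tcp_pos: [0.5397, -0.097, 0.1102]
tool_rot: [0.098, 0.995, -0.012, 0.027]
force: [-0.1, -0.9, -0.7]
finger_gap: 0.23
```

Call:
{"method": "jog_arm", "body": {"commands": [[10,0,0.45,-0.2,0.01],[10,0,0.1,-0.2,0],[10,0,0,0,0],[10,0,0,0,0]]}}

```text
t: 8.68
tcp_pos: [0.5409, -0.092, 0.1075]
tool_rot: [0.093, 0.995, -0.012, 0.029]
force: [0.4, -0.1, -1.5]
finger_gap: 0.23
```

Call:
{"method": "jog_arm", "body": {"commands": [[10,0,0.03,-0.25,0],[10,0,0.03,-0.25,0],[10,0,0.03,-0.25,0],[10,0,0.03,-0.2,0],[10,0,0.03,-0.2,0],[10,0,0.03,-0.2,0],[10,0,0,-0.15,0],[10,0,0,0,0]]}}

```text
t: 9.35
tcp_pos: [0.5418, -0.0902, 0.0921]
tool_rot: [0.092, 0.995, -0.012, 0.03]
force: [0.0, -0.6, -0.8]
finger_gap: 0.226
```

Call:
{"method": "jog_arm", "body": {"commands": [[10,-0.15,-0.15,-0.15,0],[10,0,-0.05,-0.15,0],[10,0,0,-0.15,0],[10,0,0,-0.1,0],[10,0,0,0,0],[10,0,0,0,0]]}}

```text
t: 9.85
tcp_pos: [0.5405, -0.0923, 0.0882]
tool_rot: [0.093, 0.995, -0.012, 0.031]
force: [-0.1, -0.2, -1.1]
finger_gap: 0.228
```

Call:
{"method": "jog_arm", "body": {"commands": [[10,0,0,-0.1,0],[10,0,0,0,0],[10,0,0,0,0]]}}

```text
t: 10.1
tcp_pos: [0.5405, -0.0923, 0.0879]
tool_rot: [0.093, 0.995, -0.012, 0.031]
force: [0.2, 1.0, 1.5]
finger_gap: 0.225
```

```bash
python3 - <<'E'
from h import *
s=manip.sense();print(s["tcp_pos"],s["force"])
for n in ["top","scene"]:
    p=snapshot(n); look(p,p,["pan_right_seat","pan_left_seat","cell_1"]);
    if n=="scene": save(p,"s5",(200,150,440,320),3)
E
```

```text
[ 0.5405305  -0.09232634  0.08786634] [0.2019604  1.01781692 1.51537058]
pan_right_seat []
pan_left_seat [(0.66, [0.5567, 0.0066, 0.0006], [297.0, 256.0]), (0.61, [0.5769, 0.1045, 0.1172], [242.0, 242.0]), (0.19, [0.4872, 0.2845, 0.0003], [165.0, 288.0])]
cell_1 [(0.76, [0.4929, -0.4366, 0.0101], [509.0, 288.0]), (0.74, [0.4879, -0.3047, 0.0197], [447.0, 290.0])]
pan_right_seat [(0.7, [0.5428, -0.091, 0.0937], [313.0, 253.0]), (0.45, [0.557, 0.3003, 0.0023], [395.0, 155.0])]
pan_left_seat [(0.88, [0.5704, 0.1044, 0.1142], [370.0, 183.0]), (0.21, [0.5376, -0.091, 0.0486], [311.0, 263.0])]
cell_1 [(0.89, [0.489, -0.3033, 0.0217], [235.0, 344.0]), (0.84, [0.6116, -0.2773, 0.0112], [297.0, 364.0]), (0.67, [0.4909, -0.4356, 0.0095], [195.0, 409.0]), (0.5, [0.545, -0.0909, 0.0941], [314.0, 253.0])]
```

Call:
{"method": "jog_arm", "body": {"commands": [[26,0,0,0,0],[30,0,0,0,0],[45,0,0,0,0],[45,0,0,0,0],[45,0,0,1,0],[45,0,0,2,0],[45,0,0,3,0],[45,0,0,3,0]]}}

```text
t: 11.17
tcp_pos: [0.5359, -0.0911, 0.1743]
tool_rot: [0.093, 0.995, -0.01, 0.023]
force: [1.3, -0.2, 0.8]
finger_gap: 0.446
```

```bash
python3 - <<'E'
from h import *
s=manip.sense();print(s["tcp_pos"],s["force"],s["finger_gap"],s["tool_rot"])
p,q=wrist();save(q,"w5");look(p,q,["cell_1","pan_right_seat"])
E
```

```text
[ 0.53589597 -0.09108425  0.17433616] [ 1.31942675 -0.19115046  0.75431232] 0.44641788070817756 [ 0.09292178  0.9953467  -0.0104146   0.02328127]
cell_1 [(0.89, [0.4905, -0.3055, 0.0216], [49.0, 208.0]), (0.86, [0.5417, -0.0951, 0.0909], [322.0, 258.0]), (0.62, [0.6118, -0.2747, 0.0104], [147.0, 324.0])]
pan_right_seat []
```

View pics/w5.png

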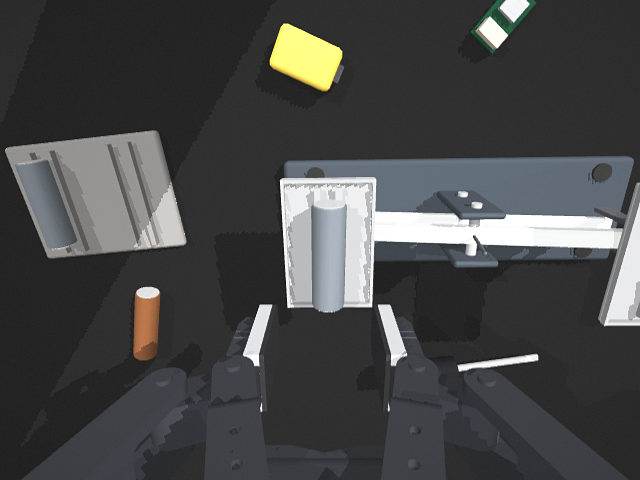

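Call:
{"method": "jog_arm", "body": {"commands": [[50,-0.8,-3.6,0,0.06],[50,-0.8,-3.6,0,0.06],[50,-0.8,-3.6,0,0],[50,-0.8,-3.6,0,0],[50,-0.8,-3.6,0,0],[50,-0.6,-2.6,-2,0],[50,0,0,-3,0],[50,0,0,0,0]]}}

```text
t: 11.98
tcp_pos: [0.4873, -0.3038, 0.1229]
tool_rot: [0.027, 0.999, -0.009, 0.027]
force: [-0.7, 1.2, -0.6]
finger_gap: 0.504
```

Call:
{"method": "jog_arm", "body": {"commands": [[50,0,0,0,0],[50,0,0,0,0]]}}

```text
t: 12.15
tcp_pos: [0.4858, -0.3031, 0.1213]
tool_rot: [0.027, 0.999, -0.007, 0.025]
force: [0.0, 0.2, 0.1]
finger_gap: 0.508
```

Call:
{"method": "jog_arm", "body": {"commands": [[50,0.1,0.05,-2.5,-0.015],[50,0,0.05,-2.5,0],[50,0,0.05,-2.5,0],[50,0,0,-0.5,0],[50,0,0,0,0],[50,0,0,0,0]]}}

```text
t: 12.65
tcp_pos: [0.4924, -0.2985, 0.0472]
tool_rot: [0.031, 0.999, -0.011, 0.03]
force: [0.1, 0.6, 1.0]
finger_gap: 0.502
```

Call:
{"method": "jog_arm", "body": {"commands": [[50,-0.25,-0.7,-0.5,-0.008],[50,0,0,0,0],[50,0,0,0,0]]}}

```text
t: 12.9
tcp_pos: [0.4923, -0.3069, 0.0461]
tool_rot: [0.034, 0.999, -0.014, 0.032]
force: [0.2, -0.5, -0.2]
finger_gap: 0.497
```

```bash
python3 - <<'E'
from h import *
s=manip.sense();print(s["tcp_pos"],R.from_quat(s["tool_rot"]).as_matrix().round(3).tolist())
p,q=wrist();look(p,q,["cell_1"]); cv2.imwrite("pics/w6.png",q["image"][:,:,::-1])
# edges of cell across row: find brightness profile
E=q["extrinsics"]
for x in (.463,.475): print([proj(q,[x,-.3055+dy-(x-.4887)*.07,.0226]).round(0).tolist() for dy in(-.0105,.0105)])
g=q["image"].mean(2)
for v in (int(proj(q,[.47,-.305,.0226])[1]),): print(v,g[v,230:400:4].astype(int).tolist())
E
```

```text
[ 0.49226218 -0.30687682  0.04612599] [[-0.996, 0.068, 0.064], [0.067, 0.997, -0.029], [-0.066, -0.025, -0.998]]
cell_1 [(0.89, [0.485, -0.3051, 0.018], [329.0, 278.0]), (0.82, [0.4915, -0.4378, 0.011], [73.0, 295.0]), (0.64, [0.611, -0.2742, 0.0106], [393.0, 452.0])]
[[305.0, 239.0], [353.0, 237.0]]
[[306.0, 264.0], [352.0, 262.0]]
252 [70, 70, 71, 69, 69, 69, 70, 69, 70, 59, 236, 239, 238, 239, 238, 238, 239, 239, 238, 170, 202, 212, 218, 218, 221, 219, 216, 210, 199, 185, 152, 218, 219, 219, 218, 240, 239, 238, 239, 238, 238, 239, 238]
```

Call:
{"method": "jog_arm", "body": {"commands": [[50,-0.2,0.1,-1.2,0],[50,-0.1,0.1,-1.0,0],[50,0,0,-0.2,0],[50,0,0,0,0],[50,0,0,0,0]]}}

```text
t: 13.42
tcp_pos: [0.49, -0.3062, 0.023]
tool_rot: [0.034, 0.999, -0.015, 0.034]
force: [-0.5, 0.7, -0.2]
finger_gap: 0.503
```

Call:
{"method": "jog_arm", "body": {"commands": [[50,0,0.05,-0.5,0],[50,0,0,-0.1,0],[50,0,0,0,0],[10,0,0,0,0],[10,0,0,0,0],[10,0,0,0,0],[10,0,0,0,0],[10,0,0,0,0]]}}

```text
t: 14.08
tcp_pos: [0.4907, -0.3062, 0.0173]
tool_rot: [0.034, 0.999, -0.015, 0.035]
force: [-0.6, -0.8, -0.6]
finger_gap: 0.231
```

Call:
{"method": "jog_arm", "body": {"commands": [[10,0,0,2,0],[10,0,0,4,0],[10,0,0,4,0],[10,0,0,4,0],[10,0.5,2,3,-0.06],[10,0.8,3.8,0,-0.06],[10,0.8,3.8,0,0],[10,0.8,3.8,0,0]]}}

```text
t: 14.75
tcp_pos: [0.5198, -0.1762, 0.1956]
tool_rot: [0.104, 0.994, -0.018, 0.038]
force: [1.4, -1.6, -0.5]
finger_gap: 0.228
```

Call:
{"method": "jog_arm", "body": {"commands": [[10,0.8,3.8,0,0],[10,0.8,3.8,0,0],[10,0.8,3.8,0,0],[10,0.8,3.8,0,0],[10,0.8,3.8,0,0],[10,0.8,3.8,0,0],[10,0,0,-1,0],[10,0,0,0,0]]}}

```text
t: 15.42
tcp_pos: [0.5684, 0.0709, 0.1881]
tool_rot: [0.101, 0.994, -0.017, 0.041]
force: [-0.0, -0.7, -0.1]
finger_gap: 0.228
```

Call:
{"method": "jog_arm", "body": {"commands": [[10,0,0,0,0],[10,0,0,0,0]]}}

```text
t: 15.58
tcp_pos: [0.5676, 0.071, 0.1878]
tool_rot: [0.1, 0.994, -0.017, 0.04]
force: [-0.5, -0.1, -0.5]
finger_gap: 0.233
```

Call:
{"method": "jog_arm", "body": {"commands": [[10,0.5,1.7,-1,0.014],[10,0.5,1.6,-1,0],[10,0,0,0,0],[10,0,0,0,0]]}}

```text
t: 15.92
tcp_pos: [0.5784, 0.0978, 0.1686]
tool_rot: [0.097, 0.994, -0.018, 0.041]
force: [-0.2, -0.6, -0.5]
finger_gap: 0.232
```

```bash
python3 - <<'E'
from h import *
p,q=wrist();s=manip.sense();print(s["tcp_pos"],s["tool_rot"])
look(p,q,["pan_left","cell_1","pan_left_seat"])
g=q["image"].astype(int).mean(2)
X=np.array([.5755,.105]);ax=np.array([np.cos(.186),-np.sin(.186)]);ay=np.array([np.sin(.186),np.cos(.186)])
# expected pixels of pan rim corners, -x edge, rim z=.106
c=[proj(q,[*(X-ax*.044+ay*d),.106]) for d in(-.029,.029)];print(np.round(c))
im=q["image"].copy()
for P in c: cv2.circle(im,tuple(int(round(v)) for v in P),2,(255,0,0),-1)
for d in(-.0045,.0045): cv2.line(im,*[tuple(int(round(v)) for v in proj(q,[*(X-ax*k+ay*d),.107])) for k in(.042,.02)],(0,200,0),1)
c=np.mean(c,0).astype(int)
cr=im[max(0,c[1]-50):c[1]+110,c[0]-110:c[0]+110]
cv2.imwrite("pics/w7.png",cv2.resize(cr,None,fx=3.5,fy=3.5,interpolation=cv2.INTER_NEAREST)[:,:,::-1])
E
```

```text
[0.57841645 0.09768826 0.16863631] [ 0.09756214  0.99422288 -0.01794283  0.04099438]
pan_left [(0.55, [0.572, 0.1023, 0.0729], [334.0, 226.0])]
cell_1 [(0.9, [0.577, 0.0993, 0.1749], [328.0, 331.0]), (0.86, [0.5404, -0.0944, 0.0905], [9.0, 244.0])]
pan_left_seat [(0.9, [0.5689, 0.1066, 0.1146], [340.0, 247.0]), (0.72, [0.5354, -0.0894, 0.0449], [61.0, 211.0])]
[[284. 175.]
 [397. 174.]]
```

View pics/w7.png

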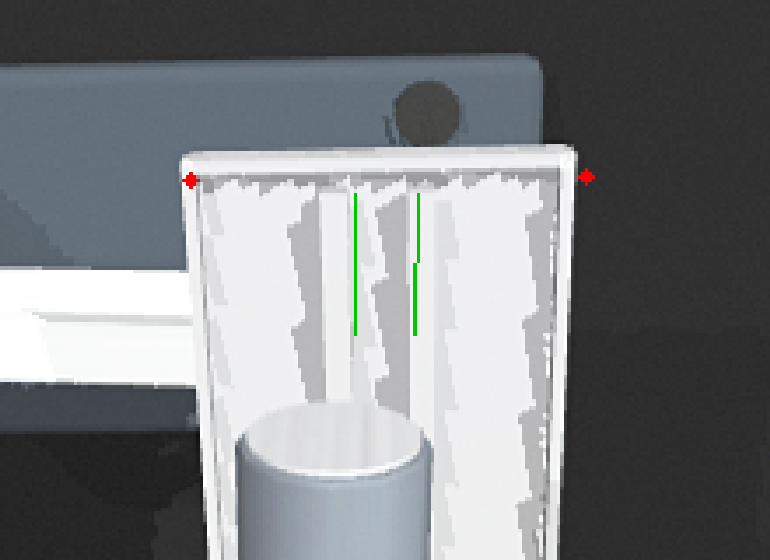

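Call:
{"method": "jog_arm", "body": {"commands": [[10,-0.4,0.5,-2,0.01],[10,-0.2,0.1,-1.8,0],[10,-0.1,0,-0.6,0],[10,0,0,0,0],[10,0,0,0,0]]}}

```text
t: 16.53
tcp_pos: [0.5736, 0.1006, 0.1277]
tool_rot: [0.095, 0.994, -0.018, 0.045]
force: [0.1, -1.2, -0.2]
finger_gap: 0.226
```

Call:
{"method": "jog_arm", "body": {"commands": [[10,0,0.35,-0.4,0],[10,0,0.05,-0.4,0],[10,0,0,-0.2,0],[10,0,0,0,0],[10,0,0,0,0]]}}

```text
t: 16.95
tcp_pos: [0.5761, 0.1044, 0.1198]
tool_rot: [0.095, 0.994, -0.017, 0.048]
force: [-0.2, -0.1, -0.1]
finger_gap: 0.224
```

Call:
{"method": "jog_arm", "body": {"commands": [[10,-0.25,0,-0.2,0],[10,0,0,-0.2,0],[10,0,0,-0.2,0],[10,0,0,0,0],[10,0,0,0,0]]}}

```text
t: 17.37
tcp_pos: [0.5737, 0.1046, 0.1138]
tool_rot: [0.095, 0.994, -0.017, 0.049]
force: [-0.5, 0.4, 0.2]
finger_gap: 0.23
```

Call:
{"method": "jog_arm", "body": {"commands": [[10,0,-0.05,-0.15,0],[10,0,0,-0.1,0],[10,0,0,-0.05,0],[10,0,0,0,0],[10,0,0,0,0]]}}

```text
t: 17.78
tcp_pos: [0.5739, 0.1041, 0.1107]
tool_rot: [0.095, 0.994, -0.017, 0.049]
force: [-1.2, 0.4, 0.1]
finger_gap: 0.223
```

Call:
{"method": "jog_arm", "body": {"commands": [[26,0,0,0,0],[30,0,0,0,0],[38,0,0,0,0],[45,0,0,0,0],[45,0,0,1,0],[45,0,0,2,0],[45,0,0,3,0],[45,-0.5,-0.5,3,0]]}}

```text
t: 18.45
tcp_pos: [0.5646, 0.0992, 0.1982]
tool_rot: [0.095, 0.994, -0.018, 0.042]
force: [0.0, -0.4, 0.7]
finger_gap: 0.453
```

Call:
{"method": "jog_arm", "body": {"commands": [[45,0,0,0,0],[45,0,0,0,0],[45,0,0,0,0],[45,0,0,0,0],[45,0,0,0,0],[45,0,0,0,0],[45,0,0,0,0],[45,0,0,0,0]]}}

```text
t: 19.12
tcp_pos: [0.5661, 0.0991, 0.2038]
tool_rot: [0.095, 0.994, -0.018, 0.046]
force: [-0.7, 0.2, 0.5]
finger_gap: 0.451
```

Call:
{"method": "jog_arm", "body": {"commands": [[45,0,0,0,0],[45,0,0,0,0],[45,0,0,0,0],[45,0,0,0,0],[45,0,0,0,0],[45,0,0,0,0],[45,0,0,0,0],[45,0,0,0,0]]}}

```text
t: 19.78
tcp_pos: [0.5655, 0.0991, 0.2021]
tool_rot: [0.095, 0.994, -0.018, 0.044]
force: [-0.2, -0.6, -0.1]
finger_gap: 0.447
```

```bash
python3 - <<'E'
from h import *
s=manip.sense();print(s["t"],s["tcp_pos"],s["tool_rot"])
a=[]
for n in ["top","scene"]:
    p=snapshot(n); look(p,p,["pan_right_seat","pan_left_seat","pan_right","pan_left","cell_1"])
    a.append(cv2.resize(p["image"][210:300,200:400] if n=="top" else p["image"][150:290,270:420],(533,240) if n=="top" else (535,500),interpolation=cv2.INTER_CUBIC)[:,:533])
p,q=wrist();look(p,q,["cell_1","pan_left"]);a=[np.vstack(a)]
w=cv2.resize(q["image"][140:400,:],None,fx=.83,fy=.83)
b=a[0]; w=np.vstack([w,np.zeros((max(0,b.shape[0]-w.shape[0]),w.shape[1],3),np.uint8)])
w=cv2.resize(w[:,:],(int(w.shape[1]),b.shape[0]))
im=np.hstack([b,w]); im=cv2.resize(im,None,fx=800/im.shape[1],fy=800/im.shape[1],interpolation=cv2.INTER_AREA)
cv2.imwrite("pics/m8.png",im[:,:,::-1]);print(im.shape)
E
```

```text
19.7833 [0.5654829  0.09908235 0.20210527] [ 0.09467854  0.99437167 -0.01772639  0.04412188]
pan_right_seat [(0.97, [0.5387, -0.0916, 0.0939], [346.0, 263.0])]
pan_left_seat [(0.86, [0.5764, 0.1071, 0.1185], [240.0, 242.0]), (0.18, [0.4851, 0.2868, -0.0007], [164.0, 289.0])]
pan_right [(0.94, [0.536, -0.0872, 0.0494], [342.0, 265.0]), (0.45, [0.5727, 0.1018, 0.0683], [247.0, 246.0])]
pan_left [(0.76, [0.5734, 0.1027, 0.0717], [246.0, 245.0])]
cell_1 [(0.73, [0.4907, -0.4386, 0.0088], [509.0, 289.0]), (0.7, [0.6117, -0.2794, 0.0095], [433.0, 230.0]), (0.62, [0.5414, -0.0932, 0.0918], [347.0, 262.0]), (0.18, [0.5749, 0.1063, 0.1184], [241.0, 243.0])]
pan_right_seat [(0.84, [0.5407, -0.0909, 0.0946], [312.0, 252.0]), (0.36, [0.5093, 0.2996, 0.03], [379.0, 140.0])]
pan_left_seat [(0.56, [0.5699, 0.1037, 0.1147], [370.0, 183.0]), (0.38, [0.5763, 0.1072, 0.1153], [373.0, 183.0]), (0.31, [0.54, -0.0932, 0.0502], [312.0, 264.0])]
pan_right [(0.93, [0.5369, -0.0899, 0.0522], [311.0, 262.0]), (0.18, [0.5071, 0.2956, 0.0319], [378.0, 141.0])]
pan_left [(0.62, [0.5708, 0.1067, 0.0732], [369.0, 194.0])]
cell_1 [(0.91, [0.5449, -0.0916, 0.0939], [314.0, 254.0]), (0.91, [0.6086, -0.2753, 0.0098], [296.0, 363.0]), (0.7, [0.4919, -0.4376, 0.0083], [195.0, 410.0]), (0.67, [0.5734, 0.1066, 0.1136], [372.0, 183.0])]
cell_1 [(0.8, [0.5729, 0.1078, 0.1138], [344.0, 249.0]), (0.64, [0.5444, -0.0946, 0.089], [56.0, 244.0])]
pan_left []
(556, 800, 3)
```

View pics/m8.png

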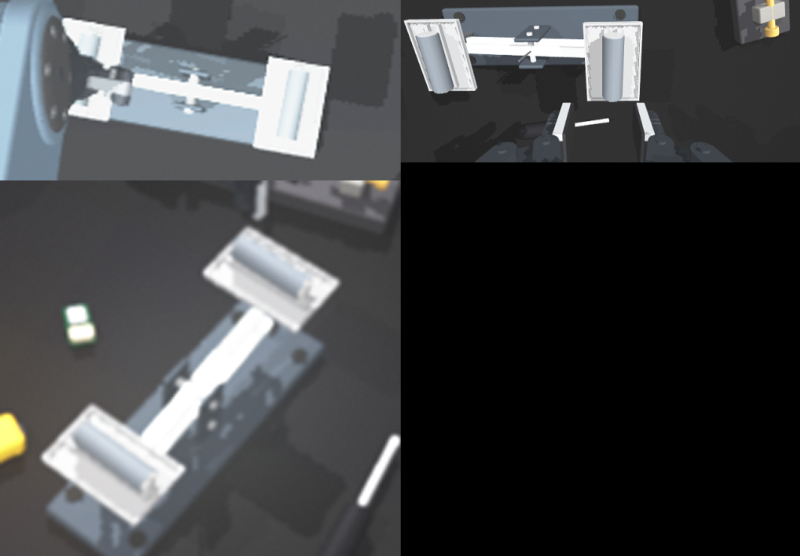

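Viewed 11. Both cells lie in their pan beds, the right pan at about (113,465) low and the left at about (272,278) high. The cell on the right pan is therefore the heavy one, and I'll fetch it back.

Call:
{"method": "jog_arm", "body": {"commands": [[50,-0.5,-3.8,0,0],[50,-0.5,-3.8,0,0],[50,-0.5,-3.8,0,0],[50,-0.5,-3.8,0,0],[50,-0.5,-3.6,0,0],[50,0,0,-2,0],[50,0,0,-2,0],[50,0,0,0,0]]}}

```text
t: 21.2
tcp_pos: [0.5422, -0.0971, 0.1637]
tool_rot: [0.092, 0.994, -0.019, 0.05]
force: [-0.6, -0.2, -0.2]
finger_gap: 0.502
```

Call:
{"method": "jog_arm", "body": {"commands": [[50,0,0,0,0],[50,0,0,0,0]]}}

```text
t: 21.37
tcp_pos: [0.542, -0.0974, 0.1637]
tool_rot: [0.093, 0.994, -0.019, 0.049]
force: [0.3, -0.5, 0.2]
finger_gap: 0.503
```

```bash
python3 - <<'E'
from h import *
p,q=wrist();s=manip.sense();print(s["tcp_pos"],s["tool_rot"])
look(p,q,["cell_1","pan_right"])
g=q["image"].astype(int)
for X in (.515,.525):
  c=np.array([.539,-.0923])+(X-.539)*np.array([1,-.188]); n=np.array([.186,.983])*.0105
  A,B=[proj(q,[*(c+d*n),.0925]) for d in(-1,1)];v=int((A[1]+B[1])/2);print(v,A.round(1),B.round(1)); print([(u,*g[v,u]) for u in range(int(A[0])-16,int(B[0])+18,3)])
E
```

```text
[ 0.54242971 -0.09727505  0.16411279] [ 0.09260771  0.99428823 -0.01868033  0.04965646]
cell_1 [(0.85, [0.6143, -0.2717, 0.01], [154.0, 313.0]), (0.81, [0.5446, -0.0937, 0.0898], [335.0, 252.0])]
pan_right []
204 [317.4 204.3] [355.4 204.6]
[(301, np.int64(183), np.int64(183), np.int64(185)), (304, np.int64(185), np.int64(185), np.int64(186)), (307, np.int64(185), np.int64(186), np.int64(187)), (310, np.int64(185), np.int64(185), np.int64(186)), (313, np.int64(186), np.int64(186), np.int64(187)), (316, np.int64(186), np.int64(185), np.int64(186)), (319, np.int64(191), np.int64(190), np.int64(191)), (322, np.int64(101), np.int64(103), np.int64(110)), (325, np.int64(117), np.int64(125), np.int64(133)), (328, np.int64(130), np.int64(140), np.int64(148)), (331, np.int64(147), np.int64(155), np.int64(162)), (334, np.int64(156), np.int64(163), np.int64(172)), (337, np.int64(159), np.int64(169), np.int64(180)), (340, np.int64(169), np.int64(178), np.int64(187)), (343, np.int64(172), np.int64(180), np.int64(192)), (346, np.int64(170), np.int64(179), np.int64(190)), (349, np.int64(170), np.in
[... 970 characters left out ...]
64(156), np.int64(167)), (334, np.int64(155), np.int64(163), np.int64(172)), (337, np.int64(163), np.int64(173), np.int64(184)), (340, np.int64(171), np.int64(180), np.int64(191)), (343, np.int64(172), np.int64(181), np.int64(195)), (346, np.int64(173), np.int64(180), np.int64(192)), (349, np.int64(171), np.int64(182), np.int64(193)), (352, np.int64(163), np.int64(173), np.int64(183)), (355, np.int64(149), np.int64(159), np.int64(169)), (358, np.int64(228), np.int64(228), np.int64(228)), (361, np.int64(223), np.int64(224), np.int64(225)), (364, np.int64(224), np.int64(225), np.int64(226)), (367, np.int64(223), np.int64(223), np.int64(224)), (370, np.int64(224), np.int64(225), np.int64(226))]
```

Call:
{"method": "jog_arm", "body": {"commands": [[50,-0.1,0.4,-2,0.0],[50,-0.1,0.1,-2,0],[50,-0.1,0.1,-1.5,0],[50,0,0,0,0],[50,0,0,0,0]]}}

```text
t: 21.93
tcp_pos: [0.5444, -0.0892, 0.1135]
tool_rot: [0.09, 0.994, -0.02, 0.057]
force: [-0.5, 0.4, 0.5]
finger_gap: 0.501
```

Call:
{"method": "jog_arm", "body": {"commands": [[50,-0.3,-0.2,-1.2,0],[50,-0.1,0,-0.9,0],[50,0,0,0,0],[50,0,0,0,0]]}}

```text
t: 22.27
tcp_pos: [0.5438, -0.0911, 0.096]
tool_rot: [0.088, 0.994, -0.021, 0.061]
force: [0.3, -0.9, 0.8]
finger_gap: 0.498
```

Call:
{"method": "jog_arm", "body": {"commands": [[50,-0.25,0,-0.7,0],[50,0,0,-0.15,0],[50,0,0,0,0],[10,0,0,0,0],[10,0,0,0,0],[10,0,0,0,0],[10,0,0,0,0],[10,0,0,0,0]]}}

```text
t: 22.93
tcp_pos: [0.5428, -0.0915, 0.0893]
tool_rot: [0.088, 0.994, -0.022, 0.063]
force: [-0.0, 0.0, 0.2]
finger_gap: 0.229
```

Call:
{"method": "jog_arm", "body": {"commands": [[30,0,0,0,0],[30,0,0,0,0],[30,-0.1,0,-0.25,0],[30,0,0,0,0],[10,0,0,0,0],[10,0,0,0,0],[10,0,0,0,0],[10,0,0,0,0]], "squeeze": 40}}

```text
t: 23.6
tcp_pos: [0.5423, -0.0917, 0.0872]
tool_rot: [0.088, 0.994, -0.022, 0.064]
force: [0.5, -0.1, 0.2]
finger_gap: 0.224
```

Call:
{"method": "jog_arm", "body": {"commands": [[10,0,0,1,0],[10,0,0,2,0],[10,0,0,3,0],[10,0,0,4,0],[10,0,0,3,0],[10,0,3,0,0.1],[10,0,3.8,0,0.1],[10,0,3.8,0,0.1]]}}

```text
t: 24.27
tcp_pos: [0.5421, 0.0113, 0.2268]
tool_rot: [-0.062, 0.996, -0.015, 0.067]
force: [0.9, -0.7, -0.5]
finger_gap: 0.226
```

Call:
{"method": "jog_arm", "body": {"commands": [[10,-0.2,3.8,0,0],[10,-0.2,3.8,0,0],[10,-0.2,3.8,0,0],[10,-0.2,3.8,0,0],[10,-0.2,3.8,0,0],[10,-0.2,3.8,0,0],[10,0,3,0,0],[10,0,0,0,0]]}}

```text
t: 24.93
tcp_pos: [0.526, 0.286, 0.2338]
tool_rot: [-0.064, 0.995, -0.013, 0.071]
force: [-0.2, 0.4, 0.1]
finger_gap: 0.227
```

Call:
{"method": "jog_arm", "body": {"commands": [[10,0,0,0,0],[10,0,0,0,0]]}}

```text
t: 25.1
tcp_pos: [0.5247, 0.2877, 0.2343]
tool_rot: [-0.066, 0.995, -0.013, 0.07]
force: [0.4, -0.8, -0.6]
finger_gap: 0.224
```

Call:
{"method": "jog_arm", "body": {"commands": [[10,0.3,0.5,-3,0],[10,0.3,0.4,-3,0],[10,0,0,-3,0],[10,0,0,-3,0],[10,0,0,-1.5,0],[10,0,0,0,0],[10,0,0,0,0]]}}

```text
t: 25.68
tcp_pos: [0.5341, 0.2872, 0.0993]
tool_rot: [-0.061, 0.995, -0.014, 0.074]
force: [0.6, -0.4, -0.3]
finger_gap: 0.226
```

Call:
{"method": "jog_arm", "body": {"commands": [[10,-0.2,0.8,0,0.008],[10,-0.2,0.4,0,0],[10,0,0,0,0],[10,0,0,0,0]]}}

```text
t: 26.02
tcp_pos: [0.5329, 0.2989, 0.104]
tool_rot: [-0.063, 0.995, -0.013, 0.077]
force: [0.1, 0.4, -0.4]
finger_gap: 0.227
```

```bash
python3 - <<'E'
from h import *
p,q=wrist();s=manip.sense();print(s["tcp_pos"],s["tool_rot"])
look(p,q,["cell_1","slide","tester","bed","end_block"])
ax=np.array([np.cos(.13),np.sin(.13)]);ay=np.array([-ax[1],ax[0]]);B=np.array([.5105,.297])
W=lambda x,y,z:proj(q,[*(B+ax*x+ay*y),z])
im=q["image"].copy()
def L(a,b,c): cv2.line(im,*[tuple(int(round(v)) for v in W(*k)) for k in(a,b)],c,1)
L((-.024,-.013,.055),(-.024,.013,.055),(255,0,0))
for y in(-.006,.006): L((-.02,y,.026),(.02,y,.026),(0,255,0))
for y in(-.032,.032): L((-.1,y,.02),(.09,y,.02),(255,0,255))
# held cell predicted, centre = tcp -1.3mm along axis, z+5.3mm
T=np.array(s["tcp_pos"]);y=2*s["tool_rot"][0]/s["tool_rot"][1]*-1
d=np.array([np.cos(y),np.sin(y)]);n=np.array([-d[1],d[0]])
c=T[:2]-.0013*d;E=c-d*.035
pts=[proj(q,[*(E+n*.0105*np.cos(t)),T[2]+.0053+.0105*np.sin(t)]) for t in np.linspace(0,6.28,30)]
cv2.polylines(im,[np.int32(np.round(pts))],True,(0,0,255),1)
cv2.imwrite("pics/w9.png",cv2.resize(im[120:440,150:500],None,fx=2.2,fy=1.85*1.0 if 0 else 1.85)[:,:,::-1] if 0 else cv2.resize(im[130:400,150:500],None,fx=2.2,fy=2.2,interpolation=cv2.INTER_NEAREST)[:,:,::-1])
E
```

```text
[0.53301181 0.29902375 0.10415905] [-0.06298103  0.99494528 -0.01268659  0.07717728]
cell_1 [(0.73, [0.5302, 0.2939, 0.1085], [313.0, 325.0])]
slide [(0.59, [0.488, 0.2907, 0.0012], [326.0, 153.0])]
tester [(0.72, [0.506, 0.2995, 0.002], [337.0, 184.0])]
bed [(0.78, [0.5089, 0.2968, 0.031], [331.0, 205.0])]
end_block []
```

```bash
python3 - <<'E'
from h import *
p,q=wrist();s=manip.sense();g=q["image"].astype(int)
ax=np.array([np.cos(.13),np.sin(.13)]);ay=np.array([-ax[1],ax[0]]);B=np.array([.5105,.297])
def loc(P): d=P[:2]-B; return (np.array([d@ax,d@ay])*1000).round(1)
c=W=proj(q,[*(B-.024*ax),.055]);print("pred slide top mid",c)
m=((g[...,0]-g[...,2])>50); m[:, :200]=0;m[:,450:]=0
n,lab,st,ce=cv2.connectedComponentsWithStats(m.astype(np.uint8))
for i in range(1,n):
    if st[i][4]>20:
        print(st[i],ce[i].round(1))
        x,y,w,h,_=st[i]
        for v in range(y,y+h,max(1,h//5)):
            u=np.where(lab[v]==i)[0]; print(v,u.min(),u.max(),g[v,(u.min()+u.max())//2], loc(ray(q,(u.min()+u.max())/2,v,.055)))
# column profile along held cell
for u in (313,318,323): print(u,[(v,int(g[v,u].mean())) for v in range(200,300,4)])
E
```

```text
pred slide top mid [330.70138397 182.78096083]
[ 297  158   56   23 1127] [325.2 168.7]
158 302 350 [255 247 163] [-35.8  -2.2]
162 300 351 [255 246 156] [-33.9  -2.4]
166 299 351 [254 245 158] [-32.1  -2.6]
170 298 352 [255 255 193] [-30.2  -2.6]
174 297 352 [255 255 204] [-28.2  -2.9]
178 298 351 [255 255 195] [-26.3  -2.9]
313 [(200, 249), (204, 249), (208, 249), (212, 249), (216, 249), (220, 249), (224, 249), (228, 249), (232, 249), (236, 245), (240, 145), (244, 199), (248, 249), (252, 249), (256, 249), (260, 250), (264, 250), (268, 206), (272, 207), (276, 208), (280, 208), (284, 208), (288, 209), (292, 210), (296, 210)]
318 [(200, 132), (204, 131), (208, 130), (212, 130), (216, 128), (220, 130), (224, 128), (228, 130), (232, 130), (236, 130), (240, 141), (244, 251), (248, 250), (252, 251), (256, 250), (260, 250), (264, 250), (268, 232), (272, 221), (276, 222), (280, 223), (284, 223), (288, 222), (292, 223), (296, 223)]
323 [(200, 148), (204, 147), (208, 145), (212, 146), (216, 145), (220, 149), (224, 145), (228, 145), (232, 146), (236, 145), (240, 145), (244, 252), (248, 251), (252, 251), (256, 251), (260, 251), (264, 251), (268, 246), (272, 231), (276, 231), (280, 232), (284, 176), (288, 233), (292, 232), (296, 233)]
```

```bash
python3 - <<'E'
from h import *
p,q=wrist();s=manip.sense();g=q["image"].astype(int).mean(2)
ax=np.array([np.cos(.13),np.sin(.13)]);ay=np.array([-ax[1],ax[0]]);B=np.array([.5105,.297])
loc=lambda P:(np.array([(P[:2]-B)@ax,(P[:2]-B)@ay])*1000).round(1)
T=np.array(s["tcp_pos"]);print("tcp",T,loc(T)); za=T[2]+.0053
for v in (256,285): print(v,[(u,int(g[v,u])) for u in range(270,360,2)])
for u,v,z in [(318,242,za-.0105),(318,267,za+.0105)]: print(loc(ray(q,u,v,z)))
# rails of tester visible ahead of slide
for v in (196,215): print(v,[(u,int(g[v,u])) for u in range(290,370,2)], loc(ray(q,320,v,.026)),loc(ray(q,340,v,.026)))
E
```

```text
tcp [0.5321002  0.29824146 0.10249667] [21.6 -1.6]
256 [(270, 53), (272, 52), (274, 54), (276, 55), (278, 99), (280, 130), (282, 146), (284, 145), (286, 145), (288, 144), (290, 144), (292, 144), (294, 145), (296, 145), (298, 180), (300, 255), (302, 251), (304, 251), (306, 250), (308, 250), (310, 251), (312, 250), (314, 249), (316, 250), (318, 251), (320, 250), (322, 250), (324, 251), (326, 250), (328, 251), (330, 251), (332, 251), (334, 248), (336, 250), (338, 252), (340, 252), (342, 250), (344, 251), (346, 251), (348, 252), (350, 238), (352, 195), (354, 142), (356, 144), (358, 144)]
285 [(270, 53), (272, 53), (274, 56), (276, 54), (278, 52), (280, 94), (282, 112), (284, 120), (286, 108), (288, 108), (290, 109), (292, 106), (294, 108), (296, 108), (298, 137), (300, 154), (302, 163), (304, 173), (306, 182), (308, 189), (310, 198), (312, 206), (314, 212), (316, 218), (318, 223), (320, 227), (322, 231), (324, 234), (326, 236), (328, 238), (330, 239), (332, 239), (334, 240), (336, 241), (338, 242), (340, 242), (342, 241), (344, 238), (346, 234), (348, 232), (350, 230), (352, 137), (354, 
[... 372 characters left out ...]
, (342, 239), (344, 247), (346, 132), (348, 136), (350, 135), (352, 135), (354, 136), (356, 136), (358, 135), (360, 135), (362, 137), (364, 135), (366, 134), (368, 139)] [-6.7 -6.6] [-6.8  4.5]
215 [(290, 146), (292, 147), (294, 147), (296, 147), (298, 149), (300, 148), (302, 113), (304, 113), (306, 114), (308, 107), (310, 255), (312, 249), (314, 249), (316, 250), (318, 129), (320, 136), (322, 146), (324, 148), (326, 111), (328, 112), (330, 112), (332, 113), (334, 110), (336, 106), (338, 255), (340, 249), (342, 249), (344, 243), (346, 131), (348, 133), (350, 145), (352, 146), (354, 146), (356, 145), (358, 145), (360, 146), (362, 145), (364, 146), (366, 147), (368, 145)] [ 4.8 -6.8] [4.7 4.7]
```

Call:
{"method": "jog_arm", "body": {"commands": [[10,-0.4,0.1,-1.5,0],[10,-0.2,0.1,-1.5,0],[10,-0.1,0.1,-1.5,0],[10,0,0,0,0],[10,0,0,0,0]]}}

```text
t: 26.83
tcp_pos: [0.5264, 0.3016, 0.0572]
tool_rot: [-0.063, 0.995, -0.013, 0.077]
force: [1.0, 0.7, -0.2]
finger_gap: 0.225
```

Call:
{"method": "jog_arm", "body": {"commands": [[10,0.2,-0.5,-0.5,-0.005],[10,0,0,-0.3,0],[10,0,0,0,0],[10,0,0,0,0]]}}

```text
t: 27.17
tcp_pos: [0.5301, 0.2962, 0.0503]
tool_rot: [-0.06, 0.995, -0.013, 0.079]
force: [-0.3, 1.2, -0.7]
finger_gap: 0.229
```

```bash
cat > m.py <<'E'
from h import *
p,q=wrist();s=manip.sense();im=q["image"].astype(int);g=im.mean(2)
ax=np.array([np.cos(.13),np.sin(.13)]);ay=np.array([-ax[1],ax[0]]);B=np.array([.5095,.2942])
loc=lambda P:(np.array([(P[:2]-B)@ax,(P[:2]-B)@ay])*1000).round(1)
T=np.array(s["tcp_pos"]);print("t",s["t"],"tcp",T,"local",loc(T),"rot",s["tool_rot"].round(3),"F",s["force"].round(1)); za=T[2]+.0053
m=((im[...,0]-im[...,2])>50); m[:, :200]=0;m[:,450:]=0
n,lab,st,ce=cv2.connectedComponentsWithStats(m.astype(np.uint8))
for i in range(1,n):
    if st[i][4]>20:
        x,y,w,h,_=st[i];v=y+h-3;u=np.where(lab[v]==i)[0];print("yellow",st[i],"mid top front",loc(ray(q,(u.min()+u.max())/2,y+h,.055)))
E
cat > m2.py <<'E'
from m import *
v=int(proj(q,[*(T[:2]-.03*ax),za+.0105])[1])
print(v,[(u,int(g[v,u])) for u in range(270,380,2)])
a,b=[loc(ray(q,u,v,za)) for u in(300,340)];print(a,b)
print([(v,int(g[v,325])) for v in range(140,320,4)])
E
python3 m2.py
```

```text
t 27.2167 tcp [0.53016361 0.29623512 0.05045245] local [20.8 -0.7] rot [-0.06   0.995 -0.013  0.079] F [ 0.1 -0.4 -1.2]
yellow [ 287  197   74   36 2520] mid top front [-24.2  -0.2]
yellow [316 401  27  18 269] mid top front [72.7  0.6]
286 [(270, 99), (272, 100), (274, 98), (276, 99), (278, 97), (280, 97), (282, 131), (284, 128), (286, 130), (288, 129), (290, 130), (292, 131), (294, 124), (296, 125), (298, 120), (300, 137), (302, 146), (304, 148), (306, 162), (308, 172), (310, 178), (312, 187), (314, 192), (316, 197), (318, 204), (320, 207), (322, 214), (324, 217), (326, 222), (328, 223), (330, 224), (332, 225), (334, 227), (336, 227), (338, 228), (340, 229), (342, 227), (344, 224), (346, 220), (348, 214), (350, 212), (352, 125), (354, 119), (356, 119), (358, 118), (360, 119), (362, 120), (364, 118), (366, 118), (368, 118), (370, 119), (372, 118), (374, 119), (376, 118), (378, 130)]
[-2.3 -9.5] [-2.5  5.5]
[(140, 138), (144, 135), (148, 136), (152, 136), (156, 193), (160, 195), (164, 239), (168, 239), (172, 239), (176, 239), (180, 239), (184, 239), (188, 239), (192, 239), (196, 240), (200, 209), (204, 208), (208, 208), (212, 207), (216, 207), (220, 220), (224, 231), (228, 228), (232, 182), (236, 121), (240, 121), (244, 241), (248, 241), (252, 241), (256, 242), (260, 243), (264, 223), (268, 249), (272, 222), (276, 220), (280, 219), (284, 220), (288, 221), (292, 220), (296, 221), (300, 221), (304, 220), (308, 221), (312, 221), (316, 221)]
```

Call:
{"method": "jog_arm", "body": {"commands": [[10,0,0,-0.3,0.005],[10,-0.3,-0.04,0,0],[10,-0.4,-0.05,0,0],[10,-0.4,-0.05,0,0],[10,-0.3,-0.04,0,0],[10,0,0,0,0]]}}

```text
t: 27.72
tcp_pos: [0.5178, 0.2951, 0.0491]
tool_rot: [-0.063, 0.995, -0.011, 0.083]
force: [3.1, -0.4, -2.2]
finger_gap: 0.225
```

```bash
python3 m.py
```

```text
t 27.7667 tcp [0.51832811 0.2952056  0.049182  ] local [ 8.9 -0.1] rot [-0.063  0.995 -0.011  0.083] F [ 2.4 -0.3 -1.6]
yellow [ 287  218   73   39 2583] mid top front [-27.7  -0.4]
yellow [313 406  28  29 680] mid top front [70.7  0.7]
```

Call:
{"method": "jog_arm", "body": {"commands": [[10,-0.4,-0.06,-0.1,0],[10,-0.4,-0.06,-0.1,0],[10,-0.4,-0.06,0,0],[10,-0.4,-0.06,0,0],[10,-0.3,-0.04,0,0],[10,0,0,0,0]]}}

```text
t: 28.27
tcp_pos: [0.5039, 0.2936, 0.0493]
tool_rot: [-0.063, 0.994, -0.01, 0.09]
force: [4.1, -0.1, -1.9]
finger_gap: 0.222
```

```bash
python3 m.py
```

```text
t 28.3167 tcp [0.50421497 0.29366527 0.04934339] local [-5.3  0.2] rot [-0.063  0.994 -0.01   0.09 ] F [ 3.5 -0.3 -1.8]
yellow [ 286  218   73   40 2646] mid top front [-41.6  -0.4]
yellow [313 409  27  40 731] mid top front [69.2  0.5]
```

Call:
{"method": "jog_arm", "body": {"commands": [[10,-0.4,-0.06,0,0],[10,-0.1,-0.03,-0.3,0],[10,-0.05,0,-0.4,0],[10,0,0,-0.3,0],[10,0,0,0,0]]}}

```text
t: 28.73
tcp_pos: [0.5036, 0.2946, 0.041]
tool_rot: [-0.063, 0.993, -0.008, 0.095]
force: [5.2, -0.6, 1.1]
finger_gap: 0.23
```

```bash
python3 m.py
```

```text
t 28.7833 tcp [0.50363156 0.29464977 0.04114512] local [-5.8  1.2] rot [-0.063  0.993 -0.008  0.095] F [ 4.7  0.8 -0.4]
yellow [ 280  227   77   43 3124] mid top front [-42.4  -0.3]
yellow [310 407  28  46 590] mid top front [60.4  1.3]
```

Call:
{"method": "jog_arm", "body": {"commands": [[10,-0.35,-0.15,0,0],[10,-0.15,-0.03,-0.1,0],[10,-0.1,0,-0.2,0],[10,-0.1,0,-0.2,0],[10,0,0,0,0]]}}

```text
t: 29.2
tcp_pos: [0.5004, 0.2947, 0.0373]
tool_rot: [-0.062, 0.993, -0.006, 0.099]
force: [5.7, 0.4, 1.7]
finger_gap: 0.226
```

```bash
python3 m.py
```

```text
t 29.25 tcp [0.50051599 0.2947259  0.03738324] local [-8.8  1.7] rot [-0.062  0.993 -0.006  0.099] F [4.5 1.  0.8]
yellow [ 277  231   79   46 3361] mid top front [-45.7  -0.3]
yellow [309 406  28  47 495] mid top front [52.   1.4]
```

Call:
{"method": "jog_arm", "body": {"commands": [[10,-0.1,-0.17,-0.35,0],[10,-0.1,-0.02,-0.35,0],[10,0,0,0,0]], "squeeze": 28}}

```text
t: 29.5
tcp_pos: [0.5008, 0.2938, 0.0312]
tool_rot: [-0.062, 0.993, -0.005, 0.102]
force: [4.9, 0.3, 0.8]
finger_gap: 0.225
```

```bash
cat >> m2.py <<'E'
for k in range(0): pass
E
python3 m2.py
```

```text
t 29.55 tcp [0.5008707  0.29383944 0.03129748] local [-8.6  0.8] rot [-0.062  0.993 -0.005  0.102] F [5.  1.6 1.1]
yellow [ 278  239   82   49 3752] mid top front [-45.8  -0.2]
yellow [315 406  17  40 351] mid top front [37.5  0.3]
yellow [318 450  14   3  36] mid top front [42.5  0.8]
290 [(270, 184), (272, 185), (274, 186), (276, 187), (278, 185), (280, 187), (282, 128), (284, 98), (286, 100), (288, 98), (290, 99), (292, 98), (294, 100), (296, 100), (298, 121), (300, 138), (302, 146), (304, 156), (306, 164), (308, 173), (310, 174), (312, 161), (314, 196), (316, 199), (318, 207), (320, 210), (322, 217), (324, 216), (326, 225), (328, 226), (330, 226), (332, 227), (334, 229), (336, 230), (338, 229), (340, 229), (342, 227), (344, 215), (346, 214), (348, 210), (350, 214), (352, 118), (354, 84), (356, 85), (358, 84), (360, 83), (362, 89), (364, 238), (366, 236), (368, 223), (370, 225), (372, 223), (374, 222), (376, 222), (378, 235)]
[-30.9  -8.2] [-31.1   6.8]
[(140, 169), (144, 88), (148, 86), (152, 123), (156, 113), (160, 121), (164, 119), (168, 135), (172, 134), (176, 134), (180, 134), (184, 132), (188, 133), (192, 189), (196, 201), (200, 201), (204, 245), (208, 240), (212, 239), (216, 238), (220, 239), (224, 239), (228, 238), (232, 238), (236, 238), (240, 216), (244, 211), (248, 212), (252, 212), (256, 212), (260, 211), (264, 211), (268, 211), (272, 211), (276, 235), (280, 228), (284, 227), (288, 197), (292, 224), (296, 223), (300, 222), (304, 223), (308, 222), (312, 223), (316, 225)]
```

```bash
cat > pin.py <<'E'
from m import *
for i in range(1,n):
    if st[i][4]>100 and st[i][1]>300:
        x,y,w,h,_=st[i]
        for z in(.0346,.0386): print("pin tip",z,loc(ray(q,x+w/2,y,z)),loc(ray(q,x+w/2,y+h,z)),[(v,np.where(lab[v]==i)[0].min(),np.where(lab[v]==i)[0].max()) for v in range(y,y+h,8)])
d=(R.from_quat(s["tool_rot"]).as_matrix())
# predicted button end rows (cell axis through c)
c=np.array([*(T[:2]-.0016*ax),za])
for tl in(0,.05,.08): print("btn",tl,proj(q,c+np.r_[ax*.033,.033*tl+.0105]),proj(q,c+np.r_[-ax*.035,-.035*tl+.0105]))
E
python3 pin.py
```

```text
t 29.6 tcp [0.50086543 0.29383371 0.03132911] local [-8.6  0.8] rot [-0.062  0.993 -0.005  0.102] F [ 4.3  0.5 -0.5]
yellow [ 278  239   82   49 3794] mid top front [-45.6  -0.2]
yellow [315 406  17  40 342] mid top front [37.8  0.2]
yellow [316 449  17   4  42] mid top front [42.8  0.6]
pin tip 0.0346 [38.9 -0. ] [70.5 -0.3] [(406, np.int64(316), np.int64(316)), (414, np.int64(316), np.int64(331)), (422, np.int64(316), np.int64(331)), (430, np.int64(323), np.int64(323)), (438, np.int64(323), np.int64(323))]
pin tip 0.0386 [33.6  0.1] [64.1 -0.2] [(406, np.int64(316), np.int64(316)), (414, np.int64(316), np.int64(331)), (422, np.int64(316), np.int64(331)), (430, np.int64(323), np.int64(323)), (438, np.int64(323), np.int64(323))]
btn 0 [324.35600027 406.95491437] [322.82500064 274.63656394]
btn 0.05 [324.26846993 410.38627292] [322.9579816  271.64602644]
btn 0.08 [324.21521061 412.47414123] [323.03630512 269.8846508 ]
```

Call:
{"method": "jog_arm", "body": {"commands": [[10,0,-0.1,-0.15,0],[10,0.15,0,0,0],[10,0.15,0.02,0,0],[10,0,0,0,0]]}}

```text
t: 29.93
tcp_pos: [0.504, 0.2934, 0.0298]
tool_rot: [-0.062, 0.993, -0.004, 0.102]
force: [3.4, 1.3, 2.4]
finger_gap: 0.226
```

Call:
{"method": "jog_arm", "body": {"commands": [[10,0.1,0.01,0,0],[10,0.1,0.01,0,0],[10,0,0,0,0]]}}

```text
t: 30.18
tcp_pos: [0.5051, 0.2935, 0.0297]
tool_rot: [-0.062, 0.993, -0.005, 0.101]
force: [3.3, 0.3, 1.8]
finger_gap: 0.224
```

```bash
python3 pin.py
```

```text
t 30.2333 tcp [0.50511417 0.29350767 0.02973149] local [-4.4 -0.1] rot [-0.062  0.993 -0.005  0.101] F [4.  1.4 2.3]
yellow [ 280  241   83   50 3877] mid top front [-41.4  -0.4]
yellow [314 406  25  47 416] mid top front [44.2  0.2]
pin tip 0.0346 [40.8  0.5] [77.8  0.3] [(406, np.int64(317), np.int64(333)), (414, np.int64(317), np.int64(333)), (422, np.int64(319), np.int64(332)), (430, np.int64(325), np.int64(325)), (438, np.int64(325), np.int64(325)), (446, np.int64(325), np.int64(325))]
pin tip 0.0386 [35.5  0.6] [71.2  0.4] [(406, np.int64(317), np.int64(333)), (414, np.int64(317), np.int64(333)), (422, np.int64(319), np.int64(332)), (430, np.int64(325), np.int64(325)), (438, np.int64(325), np.int64(325)), (446, np.int64(325), np.int64(325))]
btn 0 [324.41968409 407.0393703 ] [322.69024888 274.4208454 ]
btn 0.05 [324.33407851 410.46703798] [322.8228945  271.44407978]
btn 0.08 [324.28198911 412.55270985] [322.90101945 269.69083941]
```

Call:
{"method": "jog_arm", "body": {"commands": [[10,0.1,0.01,0,0],[10,0.1,0.01,0,0],[10,0,0,0,0]]}}

```text
t: 30.48
tcp_pos: [0.5059, 0.2935, 0.0295]
tool_rot: [-0.062, 0.993, -0.005, 0.1]
force: [3.6, 1.4, 3.2]
finger_gap: 0.229
```

Call:
{"method": "jog_arm", "body": {"commands": [[10,0.12,0.015,0.02,0],[10,0.12,0.015,0,0],[10,0,0,0,0]]}}

```text
t: 30.73
tcp_pos: [0.5067, 0.2935, 0.0294]
tool_rot: [-0.062, 0.993, -0.005, 0.098]
force: [3.0, 0.6, 3.5]
finger_gap: 0.23
```

Call:
{"method": "jog_arm", "body": {"commands": [[10,0.1,0.015,0,0],[10,0,0,0,0]]}}

```text
t: 30.9
tcp_pos: [0.5069, 0.2934, 0.0293]
tool_rot: [-0.062, 0.993, -0.006, 0.097]
force: [2.0, 0.8, 2.9]
finger_gap: 0.226
```

Call:
{"method": "jog_arm", "body": {"commands": [[10,0.1,0.015,0.03,0],[10,0,0,0,0]]}}

```text
t: 31.07
tcp_pos: [0.5073, 0.2934, 0.0294]
tool_rot: [-0.062, 0.993, -0.006, 0.096]
force: [2.8, 0.9, 1.0]
finger_gap: 0.227
```

```bash
python3 m.py; python3 -c "
from h import *
s=manip.sense();print(s['ft_torque'],s['t'])"
```

```text
t 31.1167 tcp [0.5072953  0.29344697 0.02937497] local [-2.3 -0.5] rot [-0.062  0.993 -0.006  0.096] F [1.8 1.9 1.7]
yellow [ 281  241   83   49 3829] mid top front [-39.3  -0.2]
yellow [314 406  26  47 406] mid top front [45.4 -0.1]
[ 0.18913932 -0.16988703  0.05042274] 31.1167
```

Call:
{"method": "jog_arm", "body": {"commands": [[10,0.1,0.02,0,0],[10,0.1,0.01,0,0],[10,0,0,0,0]]}}

```text
t: 31.37
tcp_pos: [0.5074, 0.2934, 0.0292]
tool_rot: [-0.061, 0.994, -0.006, 0.094]
force: [1.9, 2.3, 3.8]
finger_gap: 0.226
```

```bash
python3 m.py
```

```text
t 31.4167 tcp [0.50745408 0.29341759 0.02921075] local [-2.1 -0.5] rot [-0.061  0.994 -0.006  0.095] F [-0.2  1.   4.6]
yellow [ 281  242   83   48 3772] mid top front [-39.1  -0.2]
yellow [314 406  25  47 409] mid top front [45.  0.]
```

Call:
{"method": "jog_arm", "body": {"commands": [[10,0.08,0.01,0.03,0],[10,0,0,0,0]]}}

```text
t: 31.58
tcp_pos: [0.5076, 0.2934, 0.0293]
tool_rot: [-0.061, 0.994, -0.007, 0.094]
force: [1.9, 1.1, 3.2]
finger_gap: 0.225
```

```bash
python3 m.py; python3 - <<'E'
from h import *
p,q=wrist()
cv2.imwrite("pics/w12.png",cv2.resize(q["image"][150:470,160:500],None,fx=1.85,fy=1.85,interpolation=cv2.INTER_CUBIC)[:,:,::-1])
E
```

```text
t 31.6333 tcp [0.50761285 0.29340733 0.02929609] local [-2.  -0.5] rot [-0.061  0.994 -0.007  0.094] F [1.8 1.2 3. ]
yellow [ 281  241   83   49 3829] mid top front [-38.9  -0.2]
yellow [314 406  25  47 405] mid top front [45.2  0. ]
```

Call:
{"method": "jog_arm", "body": {"commands": [[10,0,0,0.08,0],[10,0.1,0.01,0.02,0],[10,0,0,0,0]]}}

```text
t: 31.93
tcp_pos: [0.509, 0.2935, 0.0295]
tool_rot: [-0.061, 0.994, -0.007, 0.094]
force: [0.7, 1.3, 1.8]
finger_gap: 0.222
```

Call:
{"method": "jog_arm", "body": {"commands": [[10,0.15,0.02,0,0],[10,0,0,0,0]]}}

```text
t: 32.1
tcp_pos: [0.5093, 0.2935, 0.0293]
tool_rot: [-0.061, 0.994, -0.007, 0.092]
force: [1.4, 1.5, 4.0]
finger_gap: 0.226
```

```bash
python3 m.py
```

```text
t 32.15 tcp [0.50928254 0.29349802 0.02930349] local [-0.3 -0.7] rot [-0.061  0.994 -0.007  0.092] F [0.5 1.8 3.1]
yellow [ 281  241   84   49 3767] mid top front [-37.   -0.2]
yellow [314 406  27  47 436] mid top front [46.8 -0.1]
```

Call:
{"method": "jog_arm", "body": {"commands": [[10,0,0,0.12,0],[10,0,0,0.05,0],[10,0,0,0,0]]}}

```text
t: 32.4
tcp_pos: [0.5112, 0.2936, 0.0307]
tool_rot: [-0.061, 0.994, -0.007, 0.094]
force: [4.0, 1.6, -1.6]
finger_gap: 0.222
```

```bash
python3 m.py; python3 - <<'E'
from h import *
for _ in range(3): s=manip.sense();print(s["force"].round(2),s["tcp_pos"].round(4));snapshot("top")
E
```

```text
t 32.45 tcp [0.51134798 0.29366137 0.0306464 ] local [ 1.8 -0.8] rot [-0.061  0.994 -0.006  0.094] F [ 3.7  1.  -2. ]
yellow [ 282  239   83   48 3725] mid top front [-35.4  -0.4]
yellow [313 406  29  47 478] mid top front [51.1 -0.5]
[ 3.74  1.03 -2.02] [0.5113 0.2937 0.0306]
[ 3.17  0.71 -2.52] [0.5112 0.2937 0.0307]
[ 2.58  1.25 -2.2 ] [0.5111 0.2936 0.0307]
```

Call:
{"method": "jog_arm", "body": {"commands": [[10,0.08,0.05,0,0],[10,0,0,0,0]]}}

```text
t: 32.77
tcp_pos: [0.5115, 0.2937, 0.0305]
tool_rot: [-0.062, 0.994, -0.007, 0.093]
force: [2.7, 1.1, -1.6]
finger_gap: 0.226
```

```bash
python3 m.py
```

```text
t 32.8167 tcp [0.51145575 0.29373876 0.03054712] local [ 1.9 -0.7] rot [-0.061  0.994 -0.007  0.093] F [ 2.9 -0.1 -0.9]
yellow [ 282  239   83   49 3667] mid top front [-34.8  -0.3]
yellow [313 406  29  47 477] mid top front [51.1 -0.4]
```

View pics/w12.png

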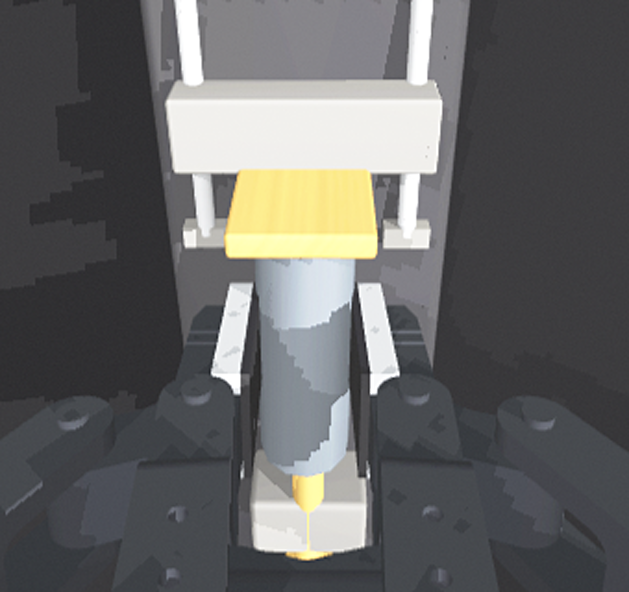

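Call:
{"method": "jog_arm", "body": {"commands": [[10,0.12,0.03,0,0],[10,0,0,0,0]]}}

```text
t: 32.98
tcp_pos: [0.5114, 0.2937, 0.0305]
tool_rot: [-0.062, 0.994, -0.007, 0.092]
force: [2.9, 1.2, -1.4]
finger_gap: 0.225
```

```bash
python3 m.py
```

```text
t 33.0333 tcp [0.5114442  0.29372949 0.03046692] local [ 1.9 -0.7] rot [-0.062  0.994 -0.007  0.092] F [ 2.7  0.9 -0.3]
yellow [ 282  239   83   48 3695] mid top front [-35.1  -0.3]
yellow [313 406  29  47 477] mid top front [50.8 -0.3]
```

Call:
{"method": "jog_arm", "body": {"commands": [[10,0.2,0.03,0,0],[10,0.1,0.02,0,0]]}}

```text
t: 33.2
tcp_pos: [0.5115, 0.2937, 0.0303]
tool_rot: [-0.062, 0.994, -0.008, 0.089]
force: [-1.0, 1.1, 2.4]
finger_gap: 0.225
```

```bash
python3 m.py
```

```text
t 33.25 tcp [0.51155792 0.29363379 0.03030819] local [ 2.  -0.8] rot [-0.062  0.994 -0.008  0.089] F [-2.7  1.3  3.4]
yellow [ 282  239   83   48 3683] mid top front [-34.8  -0.3]
yellow [313 406  29  47 451] mid top front [50.4 -0.4]
```

Call:
{"method": "jog_arm", "body": {"commands": [[10,0,0.03,-0.1,0],[10,0,0.02,-0.05,0],[10,0,0,0,0]]}}

```text
t: 33.5
tcp_pos: [0.5115, 0.2937, 0.0297]
tool_rot: [-0.062, 0.994, -0.009, 0.09]
force: [0.3, 0.7, -0.8]
finger_gap: 0.229
```

```bash
python3 m.py
```

```text
t 33.55 tcp [0.5115194  0.29378273 0.02963604] local [ 1.9 -0.7] rot [-0.062  0.994 -0.009  0.09 ] F [-0.1  1.8  3.2]
yellow [ 282  240   83   48 3708] mid top front [-34.9  -0.2]
yellow [313 406  28  47 448] mid top front [49.4 -0.2]
```

Call:
{"method": "jog_arm", "body": {"commands": [[10,0,0.02,-0.06,0],[10,0,0,0,0],[26,0,0,0,0],[28,0,0,0,0],[32,0,0,0,0],[40,0,0,0,0],[45,0,0,0,0],[45,0,0,0,0]]}}

```text
t: 34.22
tcp_pos: [0.5095, 0.2925, 0.0275]
tool_rot: [-0.062, 0.994, -0.01, 0.087]
force: [-0.8, 0.7, -0.8]
finger_gap: 0.452
```

```bash
python3 m2.py
```

```text
t 34.2667 tcp [0.50954258 0.29247106 0.02750274] local [-0.2 -1.7] rot [-0.062  0.994 -0.01   0.087] F [-1.1  0.3  0. ]
yellow [ 284  248   84   49 3842] mid top front [-34.9  -0.4]
yellow [320 414  18  39 220] mid top front [43.5  0.3]
287 [(270, 98), (272, 98), (274, 97), (276, 99), (278, 98), (280, 98), (282, 97), (284, 124), (286, 225), (288, 229), (290, 231), (292, 230), (294, 229), (296, 230), (298, 230), (300, 230), (302, 230), (304, 229), (306, 227), (308, 229), (310, 230), (312, 232), (314, 230), (316, 230), (318, 230), (320, 231), (322, 231), (324, 230), (326, 230), (328, 232), (330, 231), (332, 230), (334, 228), (336, 228), (338, 230), (340, 230), (342, 229), (344, 229), (346, 230), (348, 229), (350, 230), (352, 231), (354, 230), (356, 230), (358, 231), (360, 230), (362, 230), (364, 230), (366, 233), (368, 116), (370, 119), (372, 118), (374, 120), (376, 118), (378, 119)]
[-23.  -10.7] [-23.2   4.4]
[(140, 120), (144, 134), (148, 133), (152, 135), (156, 134), (160, 135), (164, 135), (168, 135), (172, 134), (176, 134), (180, 134), (184, 135), (188, 134), (192, 134), (196, 135), (200, 177), (204, 195), (208, 197), (212, 245), (216, 239), (220, 239), (224, 239), (228, 239), (232, 238), (236, 239), (240, 238), (244, 238), (248, 221), (252, 210), (256, 210), (260, 210), (264, 210), (268, 209), (272, 210), (276, 209), (280, 209), (284, 230), (288, 230), (292, 229), (296, 186), (300, 177), (304, 216), (308, 215), (312, 217), (316, 215)]
```

Call:
{"method": "jog_arm", "body": {"commands": [[48,0.1,0.1,0.5,0],[48,0,0,1.5,0],[48,0,0,3,0],[48,0,0,4,0],[48,0,0,4,0],[48,0,0,2,0],[48,0,0,0,0]]}}

```text
t: 34.85
tcp_pos: [0.5079, 0.2927, 0.1826]
tool_rot: [-0.062, 0.995, -0.011, 0.083]
force: [0.2, -0.1, 0.1]
finger_gap: 0.481
```

```bash
python3 m.py; python3 - <<'E'
from h import *
p,q=wrist();look(p,q,["cell_1","cell_1_button","slide","bed"])
g=q["image"].astype(int).mean(2)
ax=np.array([np.cos(.13),np.sin(.13)]);n=np.array([-ax[1],ax[0]]);B=np.array([.5095,.2942])
for x in(-.025,.0,.025):
    P=[proj(q,[*(B+ax*x+n*d),.0346]) for d in(-.0105,.0105)];v=int(P[0][1]/2+P[1][1]/2);print(x,v,P[0][0].round(1),P[1][0].round(1),[(u,int(g[v,u])) for u in range(int(P[0][0])-8,int(P[1][0])+10,2)])
for n in ["scene","top"]:
    p=snapshot(n); look(p,p,["cell_1","pan_left","pan_left_seat","pan_right"])
E
```

```text
t 34.9 tcp [0.50738909 0.29253246 0.18129296] local [-2.3 -1.4] rot [-0.062  0.995 -0.011  0.083] F [ 0.8 -0.4  0.6]
yellow [313 146  39  16 544] mid top front [-33.5  -0.1]
yellow [328 244  10  16 107] mid top front [42.5 -1.1]
yellow [324 277  18  24 306] mid top front [81.   0.5]
cell_1 [(0.97, [0.5153, 0.2892, 0.0324], [325.0, 204.0]), (0.79, [0.5732, 0.1036, 0.0918], [43.0, 281.0])]
cell_1_button [(0.94, [0.6059, 0.0986, 0.091], [47.0, 317.0])]
slide [(0.84, [0.4759, 0.2918, -0.0028], [336.0, 142.0]), (0.43, [0.7144, -0.003, 0.0024], [27.0, 333.0])]
bed [(0.62, [0.5094, 0.2957, 0.0315], [335.0, 198.0])]
-0.025 166 318.1 347.2 [(310, 139), (312, 110), (314, 111), (316, 109), (318, 122), (320, 134), (322, 145), (324, 164), (326, 180), (328, 151), (330, 152), (332, 152), (334, 214), (336, 229), (338, 231), (340, 233), (342, 231), (344, 227), (346, 209), (348, 128), (350, 132), (352, 105), (354, 99), (356, 244)]
0.0 199 318.6 346.6 [(310, 109), (312, 109), (314, 108), (316, 108), (318, 116), (320, 158), (322, 171), (324, 194), (326, 214), (328, 220), (330, 230), (332, 236), (334, 24
[... 651 characters left out ...]
3, 0.0481], [368.0, 201.0])]
pan_left_seat [(0.79, [0.5734, 0.1037, 0.0936], [370.0, 190.0]), (0.53, [0.5724, 0.1055, 0.0508], [368.0, 201.0])]
pan_right [(0.74, [0.5397, -0.0917, 0.0751], [312.0, 257.0])]
cell_1 [(0.84, [0.4896, -0.4373, 0.0104], [509.0, 289.0]), (0.81, [0.5731, 0.1058, 0.0908], [243.0, 245.0]), (0.76, [0.5107, 0.2924, 0.0371], [155.0, 277.0]), (0.76, [0.6107, -0.2755, 0.0088], [431.0, 231.0])]
pan_left [(0.61, [0.576, 0.1029, 0.0507], [248.0, 245.0]), (0.4, [0.6058, 0.0982, 0.0941], [247.0, 228.0])]
pan_left_seat [(0.89, [0.577, 0.1056, 0.0953], [243.0, 243.0]), (0.18, [0.5391, -0.0908, 0.1187], [346.0, 263.0])]
pan_right [(0.73, [0.5395, -0.0925, 0.0724], [346.0, 263.0])]
```

```bash
python3 - <<'E'
from h import *
print(manip.sense()["t"]); print(workorder.sign_off())
E
```

```text
35.65
the job is handed in; nothing more can be done
None
```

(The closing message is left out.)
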